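Clear the pour-over bar

TASK

Clear the pour-over bar: put every used cup fully down in a nest of its own shape in the grey wash-up tray (round cups in round nests, square cups in square ones), and then push the loaded tray along the rollers into the bay, fully home against the end stop. Also stand every coffee tin, lid up, on the wooden stand's narrow sloped ledge, side by side, each with its bottom flat on the sloping tread between backrest and lip. There may be fewer cups and tins than places; leave the mug and soap bottle alone.

Things in the scene. Friction and masses are not known exactly. Their poses are not given: they have to be found in the camera images.
- rack: Wooden display stand on the counter, 376 mm long (its y), 90 mm deep (its x), about 85 mm tall, fixed. Origin: centre of its underside; z up. It carries the sloped ledge.
- ledge: Narrow sloped ledge on the stand, fixed: tread 360 mm long (y), 56 mm deep (x). Origin: centre of the tread's upper surface, 68 mm above the counter; z its normal, leaning 0.26 rad towards the stand's -x; x runs up the slope. Low side (-x): backrest 20 mm above the tread, inner face x = -28 mm. High side (+x): lip 6 mm high, inner face x = +28 mm. Both 6 mm thick; no end boards.
- track: Fixed run of 11 free-turning grey rollers between steel guides, 360 mm long (its y), 148 mm wide. Origin: centre of its underside; z up. Roller tops 34 mm, guides 44 mm above the counter. Its -y end is the open-topped wash-up bay: side walls 76 mm high from y = -180 to -10 mm, end stop with inner face at y = -180 mm. One pushes from the +y end.
- tray: Loose grey tray on the rollers (3 mm play to each guide), 130 (x) by 190 mm (y), 0.5 to 1 kg, axes like the track's; rolls along y with about 2 N. Origin: centre of underside. Plate 20 mm thick with four nests; at each y end an upright board 6 mm thick, 130 wide, top 50 mm above the underside, outer faces at y = +-95 mm. Against the end stop its origin is at y = -85 mm in the track's frame.
- round_nest_a (a point): Centre of the floor of a round nest, 51 mm across, 14 mm deep; at (-31, 40, 6) mm in the tray's frame.
- round_nest_b (a point): Centre of the floor of the other round nest, 51 mm across, 14 mm deep; at (31, -40, 6) mm in the tray's frame.
- square_nest_a (a point): Centre of the floor of a square nest, 44 by 44 mm, sides along the tray's x and y, 14 mm deep; at (31, 40, 6) mm in the tray's frame.
- square_nest_b (a point): Centre of the floor of the other square nest, 44 by 44 mm, sides along the tray's x and y, 14 mm deep; at (-31, -40, 6) mm in the tray's frame.
- tin_a: Square closed coffee tin, grey metal with a black lid, 46 by 46 by 72 mm tall, 0.15 to 0.3 kg, standing on the counter; may be absent. Origin: centre of its underside; z up, x and y square to its sides.
- tin_b: Square closed coffee tin, grey metal with a black lid, 46 by 46 by 72 mm tall, 0.15 to 0.3 kg, standing on the counter; may be absent. Origin: centre of its underside; z up, x and y square to its sides.
- tin_c: Square closed coffee tin, grey metal with a black lid, 46 by 46 by 72 mm tall, 0.15 to 0.3 kg, standing on the counter; may be absent. Origin: centre of its underside; z up, x and y square to its sides.
- tin_d: Square closed coffee tin, grey metal with a black lid, 46 by 46 by 72 mm tall, 0.15 to 0.3 kg, standing on the counter; may be absent. Origin: centre of its underside; z up, x and y square to its sides.
- round_a: Round open steel cup, 46 mm across, 40 mm tall, wall 3 mm, about 0.1 kg, standing on the counter; may be absent. Origin: centre of its underside; z up.
- round_b: Round open steel cup, 46 mm across, 40 mm tall, wall 3 mm, about 0.1 kg, standing on the counter; may be absent. Origin: centre of its underside; z up.
- square_a: Square open white ceramic cup, 39 by 39 mm, 40 mm tall, wall 4 mm, about 0.1 kg, standing on the counter; may be absent. Origin: centre of its underside; z up, x and y square to its sides.
- square_b: Square open white ceramic cup, 39 by 39 mm, 40 mm tall, wall 4 mm, about 0.1 kg, standing on the counter; may be absent. Origin: centre of its underside; z up, x and y square to its sides.
- mug: White mug with a handle, 80 mm across, 90 mm tall, not part of the job. Origin: centre of its underside.
- soap: Green soap bottle, 56 mm across, 170 mm tall, not part of the job. Origin: centre of its underside.

How it is judged:
By the outcome, as a careful person would: the job done as asked, in the order asked, and still so for the second after the job is handed in, with the robot touching nothing.
Of tin_a, tin_b, tin_c, tin_d only 3 to 4 are there at a start; the rules pass over those that are not, and their reading is None.
Of round_a, round_b, square_a, square_b only 3 to 4 are there at a start; the rules pass over those that are not, and their reading is None.
At some moment in a run one of round_a, round_b, square_a, square_b may be knocked a few centimetres aside while the robot is not near it.
It also fails if it takes over 208 s, if anything falls off the work surface, if the arm or the gripper's body presses on something with over 40 N, if the wrist force passes 120 N, or if a joint passes its speed limit or range.

ROBOT

A 6-joint arm with a two-finger parallel gripper is mounted at the origin on the work surface. World frame = base frame: x ahead of the robot, y to its left, z up, the work surface at z = 0. Lengths are in m, angles in degrees, forces in N, time in s.
With the tool pointing down it reaches from about 0.425 to 0.95 m from the base axis. Payload 14.7 kg.
Tool frame: the origin (TCP) lies midway between the tips of the shut fingers; the grasp point (between the pads) lies 19 mm behind it; x points along the fingers, y is the direction in which the jaws open and shut, and the axes are right-handed (so a half turn about x gives the same grasp; the last joint's range is limited). The gripper opens to 85 mm and grips with 20 to 120 N. Pads are 22 mm wide; open, the fingers measure 114 mm over their backs; the gripper's body (76 mm by 85 mm) begins 54 mm behind the grasp point. The pads swing forward as they close: fully open they stand 13 mm farther back than shut.
Start: joints at [62.303, 27.513, 91.461, -0, 61.026, -2.67], TCP at [0.275, 0.589, 0.231] pointing down, gripper open.
Joint ranges: [-157.49, 157.49], [-46.99, 117.5], [13.45, 153.17], [-89.5, 269.5], [5.16, 153.95], [-167.48, 167.48]. Speed limits (degrees/s): [108.29, 108.29, 136.94, 172.46, 172.46, 172.46].

INTERFACE

Orientations are given as a 3x3 rotation matrix whose columns are the frame's x, y, z axes.
In Python, from cell import telemetry, imaging, order gives the robot as it stands.
- The arm moves only by the tool servo_tool, never from a script. Its argument "commands" is text: rows parted by semicolons, each of 5 numbers parted by spaces: the shift along the tool's x, y, z in cm, then the turn about the tool's x in rad, then the opening, from 0 (shut) to 1 (fully open). A call has 1 to 8 rows; each row shifts and turns the commanded pose from where the row before left it, along the tool's axes as they then stand; what a row does not reach is not made up. A row lasts 1/12 s, in which the tool goes at most 41.7 mm and 7.16 degrees, less where a joint would pass 70% of its speed; a pose out of reach is approached as far as the arm can. A call is refused whole if a number of a shift passes 4.17 or a number of a turn 0.125, either way. A call with a gripper value outside its range is refused whole. The fingers move at their own pace and stop on an object; "grip_force" is the grip in N (left out, the last holds). Time passes only in rows, so rows that do not move let the fingers close. It gives the time, the measured TCP pose, the force and the opening at its end, in the units of the state.
- telemetry.get_state(): the state, without advancing time (a new reading comes with each control period).
- imaging.camera(name): name is "side" or "top"; returns a dict with "frame" (420x560x3 uint8, blue, green, red), "range_z" (420x560 float32, m along the optical axis (not along the pixel's ray), 0 where there is no reading), "fovy" (degrees; the focal length in pixels is half the picture's height over the tangent of half this angle, whatever the lens; pixels are square), "cx", "cy" (the principal point, pixels), "k1" (the pictures are not rectified: a ray, as slopes to the right and down, at radius r is drawn at 1 + k1 r^2 times it, then the intrinsics apply), "position" and "orientation" of the camera in the world. Camera axes: x right, y up, looking along -z (the intrinsics and any distortion apply to the point x, -y, -z); pixel columns grow to the right and rows downward; lengths in m; the calibration is good to about 2 mm. A picture is of the moment at which its call begins.
- order.finish_job(): hands the job in, once; it reports no verdict.
Trained networks look in the newest picture that a camera, given by its name, has taken for a name from the list of things; names that differ only in an ending like _2 or _b are one class to them, and where a whole thing is asked for, a point or a joint stands for the part that bears it (a point fixed in the world has none). Each returns a list of dicts, best first, with "p" (0 to 1); they miss things now and then, are a little off and sometimes report something else, mostly with a low value. They report only what shows in the picture. A call takes as long as a camera call.
- imaging.outline_of(name, camera): "mask" (420x560 bool, what is visible of it) and "uv" ([column, row] in pixels, amid what is visible of it).
- imaging.tip_of(name, camera): "uv" ([column, row] in pixels: a listed point, or the origin of a listed thing).
The state is a dict: "time": time; "joint_positions": joint angles; "qd": joint speeds; "joint_efforts": joint torques, N m; "ee_pos": TCP position; "tool_rot": TCP orientation; "ft_force": force on the tool from outside, world axes, zero at the start; "wrist_torque": the same for the moment, N m; "opening": opening from 0.0 (shut) to 1.0 (fully open).
Only numpy, scipy, OpenCV 4.12 (cv2) and the standard library are available. Lean on these libraries where they do the work, as an engineer would, in place of code of your own. Each camera call takes 0.05 s, during which the arm holds its last target.

## Working session

There is one attempt and no reset: what is moved stays moved. The work goes in short steps, Python scripts to look and compute and a tool call to move; the robot and the scene stay as the last step left them, time stands still between calls to the robot, and variables do not carry over. Pictures are saved under pics/ and viewed, and the job is handed in when it is done.

Besides the shell and the picture viewer there is one more tool, called by a JSON object that holds its "method" and its "body". servo_tool: Moves the arm, as the interface text tells. Its arguments: {"type":"object","properties":{"commands":{"type":"string"},"grip_force":{"type":"number"}},"required":["commands"]}

```bash
ls; mkdir -p pics
python3 - <<'E'
from cell import telemetry, imaging, order
import cv2
print(telemetry.get_state())
for n in ("side","top"):
    c=imaging.camera(n); cv2.imwrite(f"pics/{n}0.png",c["frame"])
    print({k:v for k,v in c.items() if k not in("frame","range_z")})
E
```

```text
pics
{'time': 0.0, 'joint_positions': array([ 6.23044270e+01,  2.75498538e+01,  9.14962573e+01,  2.31659880e-04,
        6.10265364e+01, -2.67036168e+00]), 'qd': array([-0.11371694, -0.08507654,  0.02558946,  0.03406495, -0.02113312,
        0.03811423]), 'joint_efforts': array([-1.84241369e-03, -9.50638390e+01, -4.30196106e+01, -2.61760861e-04,
        1.19018223e-02,  8.09077801e-05]), 'ee_pos': array([0.27473901, 0.58859481, 0.23065611]), 'tool_rot': array([[-5.92436498e-04,  4.23018416e-01,  9.06120891e-01],
       [-1.12102655e-03,  9.06120199e-01, -4.23018826e-01],
       [-9.99999196e-01, -1.26639737e-03, -6.26038031e-05]]), 'ft_force': array([-0.00455288,  0.25869458, -0.29431878]), 'wrist_torque': array([-0.03316282,  0.03211914,  0.00225009]), 'opening': 0.996063851577494}
{'fovy': 43.32796740946772, 'cx': 270.55900534892055, 'cy': 213.2634228280868, 'k1': -0.06652529646977377, 'position': array([0.34850764, 1.32304481, 0.82130089]), 'orientation': array([[-0.98513249,  0.10045188, -0.13936785],
       [-0.17050516, -0.47241968,  0.86472402],
       [ 0.02102304,  0.87563066,  0.48252354]])}
{'fovy': 48.300208429052674, 'cx': 284.01012700767023, 'cy': 215.82757879133493, 'k1': -0.02267321049204832, 'position': array([0.37357301, 0.0259618 , 1.1389583 ]), 'orientation': array([[ 0.02834739,  0.98721525, -0.15685173],
       [-0.99919864,  0.0324209 ,  0.02347272],
       [ 0.0282579 ,  0.15606065,  0.98734318]])}
```

View pics/top0.png

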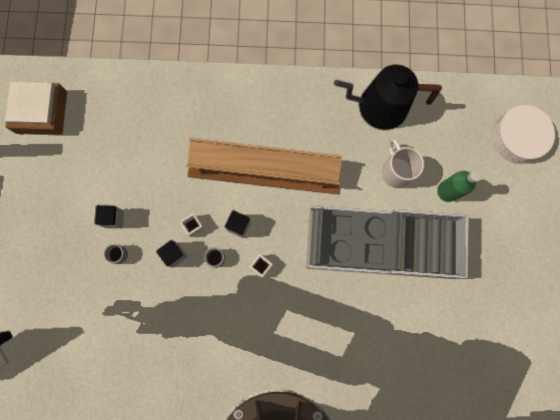

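View pics/side0.png

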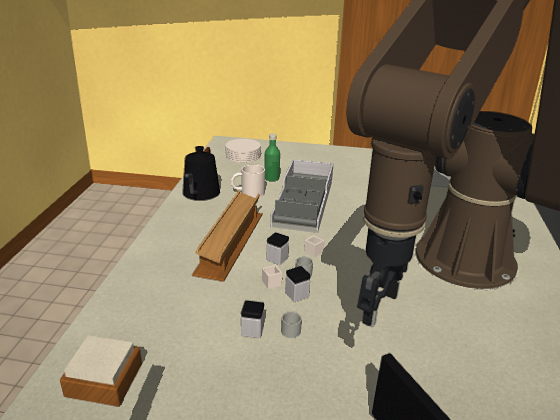

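```bash
cat > h.py <<'E'
from cell import telemetry, imaging, order
import numpy as np, cv2
def rays(c,uv):
    uv=np.asarray(uv,float).reshape(-1,2)
    f=210/np.tan(np.radians(c["fovy"]/2))
    K=np.array([[f,0,c["cx"]],[0,f,c["cy"]],[0,0,1]])
    p=cv2.undistortPoints(uv.reshape(-1,1,2),K,np.array([c["k1"],0,0,0,0])).reshape(-1,2)
    return np.c_[p[:,0],-p[:,1],-np.ones(len(p))]
def cloud(c):
    v,u=np.mgrid[0:420,0:560]
    d=rays(c,np.c_[u.ravel(),v.ravel()])*c["range_z"].reshape(-1,1)
    P=d@c["orientation"].T+c["position"]
    P[c["range_z"].ravel()==0]=np.nan
    return P.reshape(420,560,3)
def at_z(c,uv,z):
    d=rays(c,uv)@c["orientation"].T
    t=(z-c["position"][2])/d[:,2]
    return c["position"]+d*t[:,None]
def project(c,P):
    q=(np.asarray(P,float).reshape(-1,3)-c["position"])@c["orientation"]
    f=210/np.tan(np.radians(c["fovy"]/2))
    K=np.array([[f,0,c["cx"]],[0,f,c["cy"]],[0,0,1]])
    q=q*[1,-1,-1]
    return cv2.projectPoints(q.reshape(-1,1,3),np.zeros(3),np.zeros(3),K,np.array([c["k1"],0,0,0,0]))[0].reshape(-1,2)
def yawof(pts,mod=90):
    r=cv2.minAreaRect((pts[:,:2]*1000).astype(np.float32)); return r
def top_of(P,mask,h,tol=.008):
    Q=P[mask]; Q=Q[~np.isnan(Q[:,0])]
    return Q[abs(Q[:,2]-h)<tol]
E
python3 - <<'E'
from h import *
for n in ("top","side"):
    c=imaging.camera(n); P=cloud(c)
    print(n,"counter z", np.nanmedian(P[300:340,150:200,2]) if n=="top" else np.nanmedian(P[350:400,250:350,2]))
    for t,h in (("tin_a",.072),("round_a",.04),("square_a",.04),("rack",.085),("tray",.054),("track",.044),("mug",.09),("soap",.17)):
        for d in imaging.outline_of(t,n):
            Q=top_of(P,d["mask"],h)
            if len(Q)>5 and d["p"]>.2:
                r=cv2.minAreaRect((Q[:,:2]*1000).astype(np.float32))
                print(t,round(d["p"],2),np.round(d["uv"]),d["mask"].sum(),len(Q),"rect",np.round(r[0]),np.round(r[1]),round(r[2],1), "zmed",round(np.median(Q[:,2]),4))
E
```

```text
top counter z -0.0002601047556152203
tin_a 0.85 [235. 223.] 478 396 rect [526. 108.] [47. 46.] 68.1 zmed 0.0715
tin_a 0.74 [173. 251.] 562 415 rect [451. 259.] [46. 47.] 39.2 zmed 0.0716
tin_a 0.63 [112. 219.] 628 408 rect [533. 413.] [47. 45.] 89.3 zmed 0.0715
round_a 0.65 [216. 257.] 341 84 rect [446. 159.] [42. 44.] 46.7 zmed 0.0394
round_a 0.59 [115. 254.] 423 109 rect [448. 396.] [42. 47.] 1.5 zmed 0.0385
square_a 0.91 [190. 224.] 350 126 rect [523. 219.] [40. 39.] 34.6 zmed 0.0397
square_a 0.7 [260. 264.] 306 107 rect [431.  50.] [39. 39.] 53.5 zmed 0.0401
rack 0.8 [264. 163.] 5998 795 rect [671.  51.] [356.  71.] 85.1 zmed 0.0803
tray 0.79 [358. 238.] 4590 2774 rect [ 498. -172.] [184. 130.] 87.5 zmed 0.0537
track 0.84 [429. 245.] 4789 762 rect [ 495. -243.] [361. 149.] 87.3 zmed 0.0431
track 0.3 [112. 217.] 633 66 rect [525. 400.] [31. 59.] 51.7 zmed 0.0453
mug 0.56 [403. 167.] 1263 204 rect [ 674. -279.] [76. 78.] 1.1 zmed 0.0886
soap 0.59 [458. 187.] 935 111 rect [ 629. -409.] [22. 24.] 17.4 zmed 0.1693
side counter z 0.0004550596575324528
tin_a 0.89 [278. 249.] 594 181 rec
[... 264 characters left out ...]
377
round_a 0.54 [306. 262.] 201 98 rect [443. 165.] [43. 54.] 6.8 zmed 0.0374
square_a 0.86 [268. 275.] 358 119 rect [522. 222.] [40. 46.] 35.0 zmed 0.0374
square_a 0.86 [317. 243.] 329 107 rect [429.  53.] [44. 45.] 56.0 zmed 0.0377
square_a 0.44 [225. 229.] 1958 22 rect [653.  57.] [318.  44.] 74.4 zmed 0.0391
rack 0.96 [226. 236.] 3353 306 rect [668.  55.] [357.  73.] 85.4 zmed 0.0801
tray 0.65 [303. 197.] 1704 867 rect [ 496. -173.] [206. 134.] 88.1 zmed 0.0538
track 0.58 [309. 177.] 1488 265 rect [ 489. -247.] [378. 146.] 87.0 zmed 0.0432
mug 0.72 [252. 182.] 703 111 rect [ 670. -279.] [74. 88.] 12.0 zmed 0.0869
soap 0.84 [268. 163.] 559 25 rect [ 628. -407.] [26. 23.] 73.7 zmed 0.1676
```

Run:
```python
from h import *
for n in ("top","side"):
    c=imaging.camera(n); P=cloud(c)
    for t in ("round_nest_a","square_nest_a","tray","track","rack","ledge"):
        z={"round_nest_a":.04,"square_nest_a":.04,"tray":.034,"ledge":.068}.get(t,0)
        for d in imaging.tip_of(t,n):
            if d["p"]>.2: print(n,t,round(d["p"],2),np.round(d["uv"],1),np.round(at_z(c,d["uv"],z)[0]*1000,1))
    for t,hh in (("tray",None),("track",None),("rack",None)):
        m=imaging.outline_of(t,n)[0]["mask"]; Q=P[m]; Q=Q[~np.isnan(Q[:,0])]
        hi=np.percentile(Q[:,2],99)
        if t=="rack":
            # direction
            S=Q[Q[:,2]>.04]
            r=cv2.minAreaRect((S[:,:2]*1000).astype(np.float32)); print("rack >40mm",r, hi)
            bp=cv2.boxPoints(r);print(bp)
            th=np.radians(r[2]-90 if r[2]>45 else r[2]); ex=np.array([np.cos(th),np.sin(th)])
            o=np.array(r[0])/1000
            X=(Q[:,:2]-o)@ex
            for a in np.arange(-.055,.055,.004):
                s=Q[(X>=a)&(X<a+.004)]
                if len(s): print(round(a*1000), len(s), np.round(np.percentile(s[:,2],[10,50,90])*1000,1))
        if t=="tray":
            S=Q[(Q[:,2]>.075)]
            if len(S)>5: 
                r=cv2.minAreaRect((S[:,:2]*1000).astype(np.float32)); print("tray boards",r,len(S))
```

```text
top round_nest_a 0.87 [338.  252.3] [ 465.4 -129.8   40. ]
top round_nest_a 0.87 [374.3 227.3] [ 527.6 -216.    40. ]
top round_nest_a 0.4 [397.9 171.7] [ 665.9 -274.2   40. ]
top square_nest_a 0.81 [374.3 257.4] [ 455.9 -215.9   40. ]
top square_nest_a 0.66 [341.1 226.3] [ 527.4 -136.6   40. ]
top tray 0.86 [356.5 237.5] [ 502.5 -174.6   34. ]
top track 0.7 [258.6 264.3] [433.8  57.    0. ]
top rack 0.69 [268.8 160.6] [693.4  41.    0. ]
top rack 0.56 [263.7 164.8] [682.1  53.4   0. ]
top rack 0.55 [355.3 239.8] [ 500.7 -177.8    0. ]
top rack 0.33 [342.6 222.7] [ 542.1 -146.1    0. ]
top ledge 0.94 [264.5 162. ] [670.6  50.1  68. ]
top ledge 0.6 [262.8 267.9] [422.3  45.3  68. ]
tray boards ((496.56695556640625, -173.80764770507812), (190.2963409423828, 124.52304077148438), 87.46409606933594) 334
rack >40mm ((671.2791137695312, 51.19630432128906), (357.73486328125, 70.47550964355469), 85.24596405029297) 0.08395323854962339
[[ 621.3384  -124.13532]
 [ 691.5714  -129.97623]
 [ 721.21985  226.52792]
 [ 650.9868   232.36884]]
-43 186 [ 3.7  7.  10.2]
-39 253 [ 5.1  7.9 10.8]
-35 519 [ 
[... 1024 characters left out ...]
0.68974]
 [ 689.93726 -137.03389]
 [ 721.7295   231.56004]
 [ 648.1764   237.90419]]
-47 42 [ 0.8  5.9 10.2]
-43 144 [0.1 6.5 9.4]
-39 146 [ 5.   8.3 79.1]
-35 319 [ 6.9 67.3 80.1]
-31 211 [ 6.7 28.7 77. ]
-27 123 [ 5.5  8.5 37.9]
-23 148 [ 5.9 10.6 63.3]
-19 199 [ 6.4 59.4 64.4]
-15 203 [ 6.  60.5 65.3]
-11 193 [ 6.2 62.5 66.8]
-7 155 [ 6.1 64.7 67.3]
-3 138 [ 7.9 66.3 69.4]
1 134 [ 9.2 67.  70.4]
5 133 [10.7 68.2 70.5]
9 145 [ 9.1 69.4 72.5]
13 135 [ 8.1 70.8 73.2]
17 150 [ 8.7 71.4 74.6]
21 126 [ 8.8 72.8 75.8]
25 190 [11.  75.  82.1]
29 170 [ 9.5 79.2 83.2]
33 39 [ 5.2 23.6 80.6]
37 26 [ 3.6  7.8 29.3]
41 15 [ 5.   7.1 10.4]
45 10 [2.7 6.2 7.1]
49 7 [-2.  -1.4  1.5]
53 4 [-0.7  2.   8.8]
```

Run:
```python
import cv2
i=cv2.imread("pics/top0.png")[130:290,180:480]; cv2.imwrite("pics/t0z.png",cv2.resize(i,None,fx=2.66,fy=2.66,interpolation=cv2.INTER_CUBIC))
```

```text
(no output)
```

View pics/t0z.png

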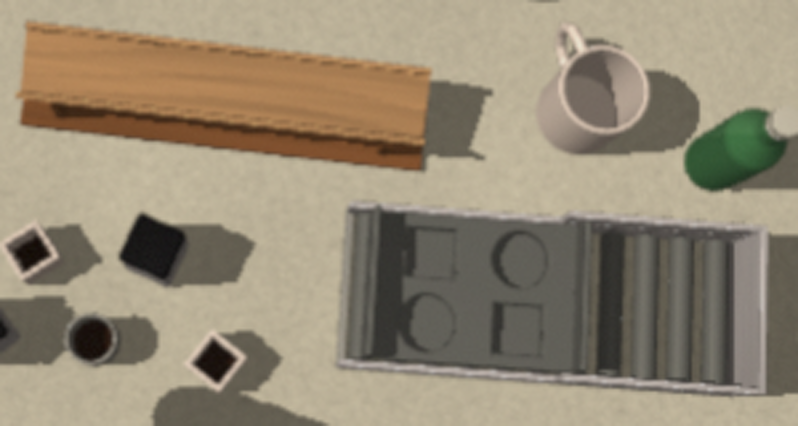

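```bash
cat > plan.py <<'E'
import sys,numpy as np
from cell import telemetry
# usage: plan.py op x y z phi(deg) [step_cm] ; multiple waypoints separated by '/'; x,y,z mm
def state():
    s=telemetry.get_state(); R=s["tool_rot"]; return s,s["ee_pos"]*1000,np.degrees(np.arctan2(R[1,1],R[0,1]))
if __name__=="__main__":
    s,p,phi=state()
    print("now",np.round(p,1),round(phi,1),"t",round(s["time"],1),"op",round(s["opening"],3))
    rows=[]
    for w in " ".join(sys.argv[1:]).split("/"):
        a=[float(v) for v in w.split()]
        op=a[0]; tgt=np.array(a[1:4]); step=a[5] if len(a)>5 else 3.0
        d=a[4]-phi
        d=(d+90)%180-90 if len(a)<7 else d   # half-turn equivalence
        D=tgt-p
        n=int(max(np.ceil(np.linalg.norm(D)/10/step),np.ceil(abs(np.radians(d))/.1),1))
        q=p.copy()
        for i in range(n):
            t=round(-np.radians(d)/n,3)
            want=p+D*(i+1)/n
            f=np.radians(phi); y=np.array([np.cos(f),np.sin(f),0]); z=np.array([np.sin(f),-np.cos(f),0])
            e=(want-q)/10; c=np.round([-e[2],e@y,e@z],2)
            rows.append("%g %g %g %g %g"%(c[0],c[1],c[2],t,op))
            q=q+10*(c[0]*np.array([0,0,-1])+c[1]*y+c[2]*z); phi-=np.degrees(t)
        p=q
    for i in range(0,len(rows),8): print("; ".join(rows[i:i+8]))
    print("end",np.round(p,1),round(phi,1),len(rows))
E
python3 plan.py 0.75 446 159 110 0 3 / 0.75 446 159 16 0 2
```

```text
now [275.  589.  231.3] 65.0 t 2.0 op 0.999
0.76 -1.98 2.11 0.071 0.75; 0.76 -1.83 2.24 0.071 0.75; 0.75 -1.67 2.36 0.071 0.75; 0.76 -1.49 2.48 0.071 0.75; 0.76 -1.31 2.57 0.071 0.75; 0.76 -1.13 2.67 0.071 0.75; 0.76 -0.94 2.73 0.071 0.75; 0.75 -0.73 2.8 0.071 0.75
0.76 -0.54 2.84 0.071 0.75; 0.76 -0.34 2.87 0.071 0.75; 0.76 -0.13 2.89 0.071 0.75; 0.76 0.07 2.89 0.071 0.75; 0.75 0.28 2.88 0.071 0.75; 0.76 0.49 2.85 0.071 0.75; 0.76 0.68 2.81 0.071 0.75; 0.76 0.88 2.76 0.071 0.75
1.88 0 -0 -0 0.75; 1.88 0 -0 -0 0.75; 1.88 0 -0 -0 0.75; 1.88 0 -0 -0 0.75; 1.88 0 -0 -0 0.75
end [446. 159.  16.] -0.1 21
```

{"method": "servo_tool", "body": {"commands": "0.76 -1.98 2.11 0.071 0.75; 0.76 -1.83 2.24 0.071 0.75; 0.75 -1.67 2.36 0.071 0.75; 0.76 -1.49 2.48 0.071 0.75; 0.76 -1.31 2.57 0.071 0.75; 0.76 -1.13 2.67 0.071 0.75; 0.76 -0.94 2.73 0.071 0.75; 0.75 -0.73 2.8 0.071 0.75", "grip_force": 25}}

```text
time: 2.67
ee_pos: [0.3608, 0.3728, 0.1705]
tool_rot: [[0.0, 0.846, 0.533], [0.0, 0.533, -0.846], [-1.0, 0.0, -0.0]]
ft_force: [0.5, 0.7, 1.8]
opening: 0.75
```

{"method": "servo_tool", "body": {"commands": "0.76 -0.54 2.84 0.071 0.75; 0.76 -0.34 2.87 0.071 0.75; 0.76 -0.13 2.89 0.071 0.75; 0.76 0.07 2.89 0.071 0.75; 0.75 0.28 2.88 0.071 0.75; 0.76 0.49 2.85 0.071 0.75; 0.76 0.68 2.81 0.071 0.75; 0.76 0.88 2.76 0.071 0.75"}}

```text
time: 3.33
ee_pos: [0.4465, 0.1577, 0.1099]
tool_rot: [[0.001, 1.0, -0.005], [0.0, -0.005, -1.0], [-1.0, 0.001, -0.0]]
ft_force: [0.9, 0.2, -1.4]
opening: 0.749
```

{"method": "servo_tool", "body": {"commands": "0 0 0 0 0.75; 0 0 0 0 0.75"}}

```text
time: 3.5
ee_pos: [0.4463, 0.1578, 0.1098]
tool_rot: [[-0.001, 1.0, -0.005], [-0.0, -0.005, -1.0], [-1.0, -0.001, 0.0]]
ft_force: [-0.9, 0.2, 0.2]
opening: 0.749
```

```bash
python3 plan.py 0.75 446 159 14 0 2
python3 - <<'E'
from h import *
for n in ("top","side"):
    c=imaging.camera(n); cv2.imwrite(f"pics/{n}1.png",c["frame"])
E
```

```text
now [446.3 157.8 109.8] -0.3 t 3.5 op 0.749
1.92 -0.01 -0.02 -0.001 0.75; 1.91 -0 -0.03 -0.001 0.75; 1.92 -0.01 -0.02 -0.001 0.75; 1.91 -0.01 -0.02 -0.001 0.75; 1.92 -0 -0.03 -0.001 0.75
end [446. 159.  14.] 0.0 5
```

View pics/top1.png

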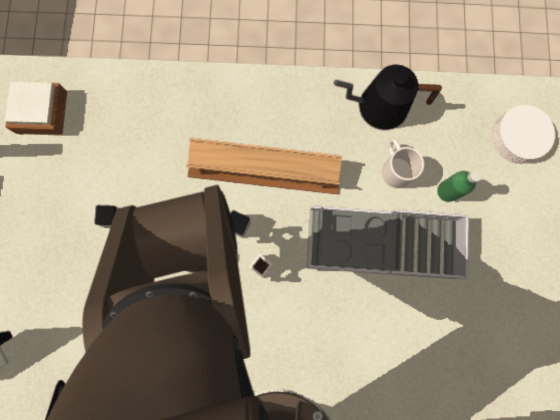

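View pics/side1.png

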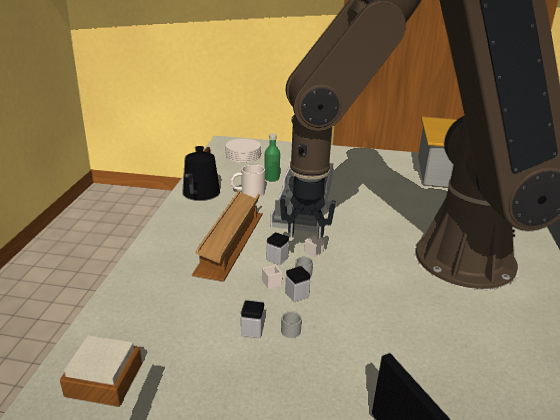

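{"method": "servo_tool", "body": {"commands": "1.92 -0.01 -0.02 0 0.75; 1.91 0 -0.03 0 0.75; 1.92 -0.01 -0.02 0 0.75; 1.91 0 -0.02 0 0.75; 1.92 0 -0.03 0 0.75; 0 0 0 0 0.4; 0 0 0 0 0.4; 0 0 0 0 0.4"}}

```text
time: 4.27
ee_pos: [0.4459, 0.1609, 0.015]
tool_rot: [[0.001, 1.0, -0.001], [0.0, -0.001, -1.0], [-1.0, 0.001, -0.0]]
ft_force: [0.2, -0.3, -0.3]
opening: 0.527
```

{"method": "servo_tool", "body": {"commands": "0 0 0 0 0.4; 0 0 0 0 0.4; 0 0 0 0 0.75; 0 0 0 0 0.75; 0 0 0 0 0.75; 0 0 0 0 0.75"}}

```text
time: 4.77
ee_pos: [0.4459, 0.1602, 0.0144]
tool_rot: [[0.0, 1.0, -0.002], [0.0, -0.002, -1.0], [-1.0, 0.0, -0.0]]
ft_force: [0.3, 0.2, 0.7]
opening: 0.75
```

{"method": "servo_tool", "body": {"commands": "0 0 0 -0.11 0.75; 0 0 0 -0.11 0.75; 0 0 0 -0.11 0.75; 0 0 0 -0.11 0.75; 0 0 0 -0.11 0.75; 0 0 0 -0.11 0.75; 0 0 0 -0.11 0.75; 0 0 0 -0.11 0.75"}}

```text
time: 5.43
ee_pos: [0.4458, 0.1602, 0.0142]
tool_rot: [[-0.0, 0.635, 0.773], [-0.0, 0.773, -0.635], [-1.0, -0.0, -0.0]]
ft_force: [-0.1, -0.9, 0.1]
opening: 0.75
```

{"method": "servo_tool", "body": {"commands": "0 0 0 -0.11 0.75; 0 0 0 -0.11 0.75; 0 0 0 -0.11 0.75; 0 0 0 -0.11 0.75; 0 0 0 -0.11 0.75; 0 0 0 -0.1 0.4; 0 0 0 0 0.4; 0 0 0 0 0.4"}}

```text
time: 6.1
ee_pos: [0.4459, 0.1602, 0.0144]
tool_rot: [[0.0, 0.045, 0.999], [0.0, 0.999, -0.045], [-1.0, 0.0, 0.0]]
ft_force: [-1.2, -0.0, 5.6]
opening: 0.539
```

{"method": "servo_tool", "body": {"commands": "0 0 0 0 0.4; 0 0 0 0 0.4; 0 0 0 0 0.4"}}

```text
time: 6.35
ee_pos: [0.4459, 0.1602, 0.0144]
tool_rot: [[0.0, 0.046, 0.999], [0.0, 0.999, -0.046], [-1.0, 0.0, 0.0]]
ft_force: [-0.8, -0.4, 6.0]
opening: 0.534
```

```bash
python3 plan.py 0.75 446 160 60 87.5 2.5 / 0.75 446 160 120 87.5 3 / 0.75 448 396 120 87.5 3 / .75 448 396 14 87.5 2.2
```

```text
now [445.9 160.2  14.4] 87.4 t 6.3 op 0.534
-2.28 -0.01 0.01 -0.001 0.75; -2.28 -0.01 0 -0.001 0.75; -2 0 0 -0 0.75; -2 0 0 -0 0.75; -2 0 0 -0 0.75; -0 2.95 -0.1 -0 0.75; -0 2.95 -0.11 -0 0.75; -0 2.94 -0.1 -0 0.75
-0 2.95 -0.11 -0 0.75; -0 2.95 -0.1 -0 0.75; -0 2.95 -0.11 -0 0.75; -0 2.95 -0.1 -0 0.75; -0 2.95 -0.1 -0 0.75; 2.12 -0 -0 -0 0.75; 2.12 -0 -0 -0 0.75; 2.12 -0 -0 -0 0.75
2.12 -0 -0 -0 0.75; 2.12 -0 -0 -0 0.75
end [448. 396.  14.] 87.5 18
```

{"method": "servo_tool", "body": {"commands": "0 0 0 0 0.75; 0 0 0 0 0.75; -2.28 0 0 0 0.75; -2.28 0 0 0 0.75; -2 0 0 0 0.75; -2 0 0 0 0.75; -2 0 0 0 0.75"}}

```text
time: 6.93
ee_pos: [0.4455, 0.1601, 0.1208]
tool_rot: [[-0.0, 0.044, 0.999], [-0.0, 0.999, -0.044], [-1.0, -0.0, -0.0]]
ft_force: [0.0, -0.1, -0.5]
opening: 0.754
```

{"method": "servo_tool", "body": {"commands": "0 2.95 -0.1 0 0.75; 0 2.95 -0.11 0 0.75; 0 2.94 -0.1 0 0.75; 0 2.95 -0.11 0 0.75; 0 2.95 -0.1 0 0.75; 0 2.95 -0.11 0 0.75; 0 2.95 -0.1 0 0.75; 0 2.95 -0.1 0 0.75"}}

```text
time: 7.6
ee_pos: [0.4472, 0.3976, 0.1197]
tool_rot: [[-0.0, 0.044, 0.999], [-0.0, 0.999, -0.044], [-1.0, -0.0, -0.0]]
ft_force: [0.4, 0.2, -0.1]
opening: 0.75
```

```bash
cat > look.py <<'E'
from h import *
import sys
tag=sys.argv[1]; names=sys.argv[2:] or ["tin_a","round_a","square_a"]
H={"tin_a":.072,"round_a":.04,"square_a":.04,"rack":.085,"tray":.054}
for n in ("top","side"):
    c=imaging.camera(n); P=cloud(c); cv2.imwrite(f"pics/{n}{tag}.png",c["frame"])
    for t in names:
        for d in imaging.outline_of(t,n):
            Q=top_of(P,d["mask"],H[t])
            if len(Q)>20 and d["p"]>.3:
                A=(Q[:,:2]*1000).astype(np.float32)
                r=cv2.minAreaRect(A)
                cc=cv2.minEnclosingCircle(A)
                print(n,t,round(d["p"],2),np.round(d["uv"]),len(Q),"rect",np.round(r[0],1),np.round(r[1]),round(r[2],1),"circ",np.round(cc[0],1),round(cc[1]))
s=telemetry.get_state(); print(np.round(s["ee_pos"]*1000,1),round(s["time"],2))
E
python3 look.py 2; python3 plan.py .75 448 396 14 87.5 2.2
```

```text
top tin_a 0.92 [170. 251.] 412 rect [451.1 259.2] [47. 46.] 38.8 circ [450.8 258.6] 29
top tin_a 0.86 [234. 220.] 396 rect [526.4 108.2] [46. 46.] 67.3 circ [525.6 108.4] 30
top tin_a 0.71 [111. 218.] 407 rect [533.1 413.6] [45. 48.] 1.7 circ [533.5 412.7] 30
top round_a 0.75 [216. 257.] 82 rect [447.2 158.9] [43. 44.] 44.3 circ [447.5 159.6] 23
top round_a 0.73 [117. 260.] 59 rect [438.7 391.9] [26. 46.] 23.6 circ [446.3 395. ] 23
top square_a 0.77 [192. 225.] 123 rect [523.  219.4] [40. 39.] 36.0 circ [522.8 218.7] 26
top square_a 0.57 [360. 241.] 1418 rect [ 499.5 -170.4] [180. 133.] 87.5 circ [ 497.1 -162.9] 100
top square_a 0.53 [261. 264.] 95 rect [430.   50.7] [39. 38.] 53.5 circ [429.2  51. ] 25
side tin_a 0.71 [272. 253.] 56 rect [535.1 125.9] [22. 46.] 21.9 circ [528.1 123.1] 23
side tin_a 0.65 [304. 287.] 79 rect [431.7 266.4] [42. 23.] 86.8 circ [441.1 265.9] 21
side tin_a 0.58 [251. 320.] 298 rect [530.9 415.8] [45. 47.] 1.3 circ [531.4 417. ] 30
side round_a 0.66 [290. 322.] 146 rect [444.1 396.4] [48. 45.] 66.2 circ [444.3 395.8] 26
side round_a 0.49 [309. 263.] 39 rect [433.1 162.1] [44. 20.] 87.3 circ [437.5 162.1] 22
side square_a 0.75 [271. 274.] 140 rect [519.5 221.2] [42. 46.] 33.5 circ [519.9 221.3] 28
side square_a 0.51 [317. 246.] 64 rect [417.9  57.1] [48. 29.] 83.3 circ [425.6  56. ] 25
side square_a 0.37 [250. 184.] 114 rect [ 682.6 -254.1] [113.  42.] 15.4 circ [ 687.6 -272.2] 57
[447.5 395.2 119.8] 8.0
now [447.5 395.2 119.8] 87.5 t 8.0 op 0.748
2.12 0.02 0.01 -0 0.75; 2.11 0.01 0.01 -0 0.75; 2.12 0.02 0.01 -0 0.75; 2.11 0.02 0 -0 0.75; 2.12 0.01 0.01 -0 0.75
end [448. 396.  14.] 87.5 5
```

View pics/top2.png

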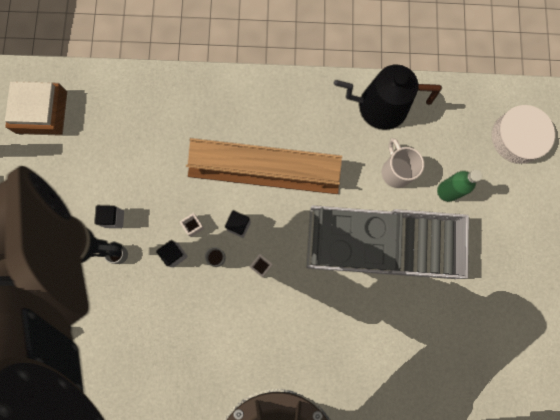

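```bash
cat > nest.py <<'E'
from h import *
from scipy.optimize import least_squares
c=imaging.camera("top"); P=cloud(c)
m=imaging.outline_of("tray","top")[0]["mask"]
m=cv2.dilate(m.astype(np.uint8),np.ones((5,5)))>0
Q=P[m]; Q=Q[~np.isnan(Q[:,0])]*1000
for lo,hi in ((36,46),(50,58),(78,88)):
    S=Q[(Q[:,2]>lo)&(Q[:,2]<hi)]
    r=cv2.minAreaRect(S[:,:2].astype(np.float32)); print(lo,len(S),np.round(r[0],1),np.round(r[1],1),round(r[2],2),np.round(np.median(S[:,2]),1))
# 2D fit: classify points nest-floor vs plate; maximise agreement
S=Q[(Q[:,2]>36)&(Q[:,2]<60)]
def score(v):
    x,y,a=v; a=np.radians(a); d=S[:,:2]-[x,y]
    X=d[:,0]*np.cos(a)+d[:,1]*np.sin(a); Y=-d[:,0]*np.sin(a)+d[:,1]*np.cos(a)
    keep=(abs(X)<62)&(abs(Y)<85)
    s=lambda e:1/(1+np.exp(e/1.0))
    ins=np.zeros(len(S))
    for cx,cy in((-31,40),(31,-40)): ins=np.maximum(ins,s(np.hypot(X-cx,Y-cy)-25.5))
    for cx,cy in((31,40),(-31,-40)): ins=np.maximum(ins,s(np.maximum(abs(X-cx),abs(Y-cy))-22))
    pred=54-14*ins
    return np.where(keep,np.clip(abs(pred-S[:,2]),0,8),2).mean()
from scipy.optimize import minimize
best=min((minimize(score,[497+i,-173+j,-2.5],method="Nelder-Mead",options=dict(initial_simplex=np.array([[497+i,-173+j,-2.5],[500+i,-173+j,-2.5],[497+i,-170+j,-2.5],[497+i,-173+j,-1.5]]))) for i in(-2,2) for j in(-2,2)),key=lambda r:r.fun)
print(best.x,best.fun)
x,y,a=best.x[0]-1.4,best.x[1]+1.0,np.radians(best.x[2])
for n,(cx,cy) in dict(ra=(-31,40),rb=(31,-40),sa=(31,40),sb=(-31,-40)).items():
    print(n,round(x+cx*np.cos(a)-cy*np.sin(a),1),round(y+cx*np.sin(a)+cy*np.cos(a),1))
E
python3 nest.py
```

```text
36 1579 [ 498.4 -178.2] [205.1 144.8] 86.54 40.2
50 2592 [ 496.8 -178.9] [197.2 139.3] 87.51 53.7
78 311 [ 497.9 -173.9] [190.1 127.4] 87.48 83.1
[ 498.158176   -173.7761208    -2.47249502] 1.8892897548311554
ra 467.5 -131.5
rb 526.0 -214.1
sa 529.5 -134.2
sb 464.1 -211.4
```

```bash
python3 plan.py .75 446.5 397 14 87.5 2.2
```

```text
now [447.7 395.4 119.9] 87.5 t 8.1 op 0.748
2.12 0.03 -0.03 -0 0.75; 2.12 0.03 -0.02 -0 0.75; 2.11 0.03 -0.03 -0 0.75; 2.12 0.03 -0.02 -0 0.75; 2.12 0.03 -0.03 -0 0.75
end [446.5 397.   14. ] 87.5 5
```

{"method": "servo_tool", "body": {"commands": "2.12 0.03 -0.03 0 0.75; 2.12 0.03 -0.02 0 0.75; 2.11 0.03 -0.03 0 0.75; 2.12 0.03 -0.02 0 0.75; 2.12 0.03 -0.03 0 0.75; 0 0 0 0 0.75; 0 0 0 0 0.4; 0 0 0 0 0.4"}}

```text
time: 8.77
ee_pos: [0.4468, 0.3978, 0.0149]
tool_rot: [[0.0, 0.043, 0.999], [0.0, 0.999, -0.043], [-1.0, 0.0, 0.0]]
ft_force: [-0.2, 0.2, -0.2]
opening: 0.538
```

{"method": "servo_tool", "body": {"commands": "0 0 0 0 0.4; 0 0 0 0 0.4; 0 0 0 0 0.4; 0 0 0 0 0.4"}}

```text
time: 9.1
ee_pos: [0.4467, 0.398, 0.0146]
tool_rot: [[0.001, 0.043, 0.999], [0.001, 0.999, -0.043], [-1.0, 0.001, 0.001]]
ft_force: [1.1, 0.1, 3.0]
opening: 0.533
```

```bash
python3 plan.py .4 446.5 397 60 87.5 2 / .4 446.5 397 130 87.5 3 / .4 526 -214.1 130 87.5 3 / .4 526 -214.1 90 87.5 2
```

```text
now [446.7 398.   14.6] 87.5 t 9.1 op 0.533
-1.51 -0.04 -0 0 0.4; -1.52 -0.03 -0.01 0 0.4; -1.51 -0.04 -0 0 0.4; -2.33 0 -0 0 0.4; -2.34 0 -0 0 0.4; -2.33 0 -0 0 0.4; 0 -2.89 0.5 0 0.4; 0 -2.89 0.51 0 0.4
0 -2.89 0.5 0 0.4; 0 -2.89 0.5 0 0.4; 0 -2.89 0.5 0 0.4; 0 -2.9 0.51 0 0.4; 0 -2.89 0.5 0 0.4; 0 -2.89 0.5 0 0.4; 0 -2.89 0.5 0 0.4; 0 -2.89 0.51 0 0.4
0 -2.89 0.5 0 0.4; 0 -2.89 0.5 0 0.4; 0 -2.89 0.5 0 0.4; 0 -2.89 0.51 0 0.4; 0 -2.89 0.5 0 0.4; 0 -2.89 0.5 0 0.4; 0 -2.9 0.51 0 0.4; 0 -2.89 0.5 0 0.4
0 -2.89 0.5 0 0.4; 0 -2.89 0.5 0 0.4; 0 -2.89 0.51 0 0.4; 1.33 0 -0 0 0.4; 1.34 0 -0 0 0.4; 1.33 0 -0 0 0.4
end [ 526.  -214.1   90. ] 87.5 30
```

{"method": "servo_tool", "body": {"commands": "-1.51 -0.04 0 0 0.4; -1.52 -0.03 -0.01 0 0.4; -1.51 -0.04 0 0 0.4; -2.33 0 0 0 0.4; -2.34 0 0 0 0.4; -2.33 0 0 0 0.4; 0 -2.89 0.5 0 0.4; 0 -2.89 0.51 0 0.4", "grip_force": 30}}

```text
time: 9.77
ee_pos: [0.4546, 0.3395, 0.1311]
tool_rot: [[0.003, 0.04, 0.999], [0.002, 0.999, -0.04], [-1.0, 0.002, 0.003]]
ft_force: [0.8, -1.1, -2.5]
opening: 0.533
```

{"method": "servo_tool", "body": {"commands": "0 -2.89 0.5 0 0.4; 0 -2.89 0.5 0 0.4; 0 -2.89 0.5 0 0.4; 0 -2.9 0.51 0 0.4; 0 -2.89 0.5 0 0.4; 0 -2.89 0.5 0 0.4; 0 -2.89 0.5 0 0.4; 0 -2.89 0.51 0 0.4"}}

```text
time: 10.43
ee_pos: [0.4841, 0.1044, 0.1296]
tool_rot: [[0.0, 0.043, 0.999], [0.0, 0.999, -0.043], [-1.0, 0.0, 0.0]]
ft_force: [1.5, 0.1, -0.6]
opening: 0.534
```

{"method": "servo_tool", "body": {"commands": "0 -2.89 0.5 0 0.4; 0 -2.89 0.5 0 0.4; 0 -2.89 0.5 0 0.4; 0 -2.89 0.51 0 0.4; 0 -2.89 0.5 0 0.4; 0 -2.89 0.5 0 0.4; 0 -2.9 0.51 0 0.4; 0 -2.89 0.5 0 0.4"}}

```text
time: 11.1
ee_pos: [0.5144, -0.1286, 0.1296]
tool_rot: [[0.001, 0.043, 0.999], [-0.0, 0.999, -0.043], [-1.0, -0.0, 0.001]]
ft_force: [1.5, 0.3, -1.7]
opening: 0.537
```

{"method": "servo_tool", "body": {"commands": "0 -2.89 0.5 0 0.4; 0 -2.89 0.5 0 0.4; 0 -2.89 0.51 0 0.4; 1.33 0 0 0 0.4; 1.34 0 0 0 0.4; 1.33 0 0 0 0.4; 0 0 0 0 0.4; 0 0 0 0 0.4"}}

```text
time: 11.77
ee_pos: [0.5253, -0.2142, 0.0891]
tool_rot: [[-0.001, 0.043, 0.999], [0.001, 0.999, -0.043], [-1.0, 0.0, -0.001]]
ft_force: [0.3, -0.5, -1.2]
opening: 0.531
```

```bash
python3 plan.py .4 526 -214.1 56 87.5 1 / .4 526 -214.1 54.5 87.5 1; python3 look.py 3 round_a; python3 -c "
import cv2
i=cv2.imread('pics/side3.png')[120:270,200:400]; cv2.imwrite('pics/s3z.png',cv2.resize(i,None,fx=4,fy=4))"
```

```text
now [ 525.3 -214.2   89.1] 87.5 t 11.8 op 0.531
0.83 0 0.02 0 0.4; 0.83 0 0.01 0 0.4; 0.83 0.01 0.02 0 0.4; 0.82 -0 0.02 0 0.4; 0.15 -0 -0 0.001 0.4
end [ 526.  -214.1   54.5] 87.5 5
side round_a 0.68 [308. 265.] 101 rect [444.2 162.3] [47. 45.] 88.3 circ [444.5 162.7] 26
[ 526.2 -214.4   90.2] 11.97
```

View pics/s3z.png

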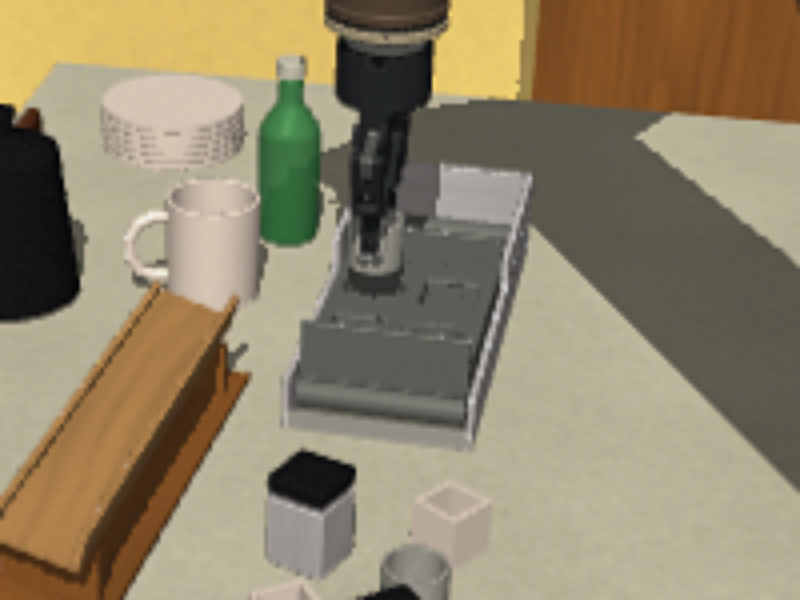

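{"method": "servo_tool", "body": {"commands": "0.9 0 0 0 0.4; 0.9 0 0 0 0.4; 0.9 0 0 0 0.4; 0.6 0 0 0 0.4; 0.3 0 0 0 0.4; 0 0 0 0 0.4; 0 0 0 0 0.4"}}

```text
time: 12.55
ee_pos: [0.5256, -0.2144, 0.0532]
tool_rot: [[-0.0, 0.043, 0.999], [0.0, 0.999, -0.043], [-1.0, 0.0, -0.0]]
ft_force: [-2.9, -0.1, 10.3]
opening: 0.534
```

{"method": "servo_tool", "body": {"commands": "-0.1 0 0 0 0.66; 0 0 0 0 0.66; 0 0 0 0 0.66; 0 0 0 0 0.66; -1.5 0 0 0 0.66; -2 0 0 0 0.66; -2 0 0 0 0.66; -2 0 0 0 0.66"}}

```text
time: 13.22
ee_pos: [0.5254, -0.2142, 0.1298]
tool_rot: [[-0.001, 0.043, 0.999], [0.0, 0.999, -0.043], [-1.0, 0.0, -0.001]]
ft_force: [0.2, 0.5, 0.1]
opening: 0.661
```

```bash
python3 plan.py .75 446 160 130 87.5 3.5 / .75 446 160 70 87.5 3 / .75 446 160 14 87.5 2.5; python3 look.py 4 round_a square_a
```

```text
now [ 525.4 -214.2  129.8] 87.6 t 13.2 op 0.661
-0 3.37 -0.87 0 0.75; -0 3.37 -0.86 0 0.75; -0 3.36 -0.87 0 0.75; -0.01 3.37 -0.87 0 0.75; 0 3.37 -0.86 0 0.75; 0 3.37 -0.87 0 0.75; -0 3.37 -0.87 0 0.75; -0 3.36 -0.87 0 0.75
-0 3.37 -0.86 0 0.75; -0.01 3.37 -0.87 0 0.75; 0 3.37 -0.87 0 0.75; 2 -0 0 0 0.75; 2 -0 0 0 0.75; 2 -0 0 0 0.75; 1.87 -0 0 0 0.75; 1.86 -0 0 0 0.75
1.87 -0 0 0 0.75
end [446. 160.  14.] 87.6 17
side round_a 0.47 [306. 261.] 75 rect [443.  160.5] [48. 43.] 73.0 circ [441.7 162.9] 26
side square_a 0.72 [316. 248.] 94 rect [428.3  79.3] [41. 41.] 49.0 circ [427.5  78.5] 28
side square_a 0.61 [269. 274.] 133 rect [519.1 221.7] [41. 47.] 33.8 circ [521.  222.2] 29
[ 525.2 -214.1  128.5] 13.52
```

View pics/side4.png

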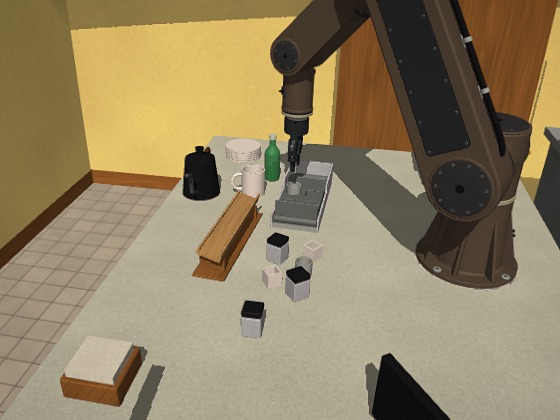

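{"method": "servo_tool", "body": {"commands": "0 3.37 -0.87 0 0.68; 0 3.37 -0.86 0 0.68; 0 3.36 -0.87 0 0.68; 0 3.37 -0.87 0 0.68; 0 3.37 -0.86 0 0.68; 0 3.37 -0.87 0 0.68; 0 3.37 -0.87 0 0.68; 0 3.36 -0.87 0 0.68"}}

```text
time: 14.18
ee_pos: [0.4667, 0.0592, 0.1285]
tool_rot: [[-0.001, 0.043, 0.999], [-0.0, 0.999, -0.043], [-1.0, -0.0, -0.001]]
ft_force: [0.6, 0.4, -0.8]
opening: 0.679
```

{"method": "servo_tool", "body": {"commands": "0 3.37 -0.86 0 0.68; 0 3.37 -0.87 0 0.68; 0 3.37 -0.87 0 0.68; 2 0 0 0 0.68; 2 0 0 0 0.68; 0 0 0 0 0.68; 0 0 0 0 0.68"}}

```text
time: 14.77
ee_pos: [0.445, 0.1596, 0.0883]
tool_rot: [[-0.003, 0.043, 0.999], [-0.001, 0.999, -0.043], [-1.0, -0.001, -0.003]]
ft_force: [-0.0, -0.5, -0.2]
opening: 0.683
```

```bash
python3 plan.py .68 446 160 14 87.5 2.5 ; python3 -c "
from h import *
c=imaging.camera('side')
i=c['frame'][180:330,230:380]; cv2.imwrite('pics/s5z.png',cv2.resize(i,None,fx=4,fy=4))"
```

```text
now [445.  159.6  88.3] 87.6 t 14.8 op 0.683
2.48 0.02 0.03 0 0.68; 2.47 0.01 0.03 0 0.68; 2.48 0.02 0.03 0 0.68
end [446. 160.  14.] 87.6 3
```

View pics/s5z.png

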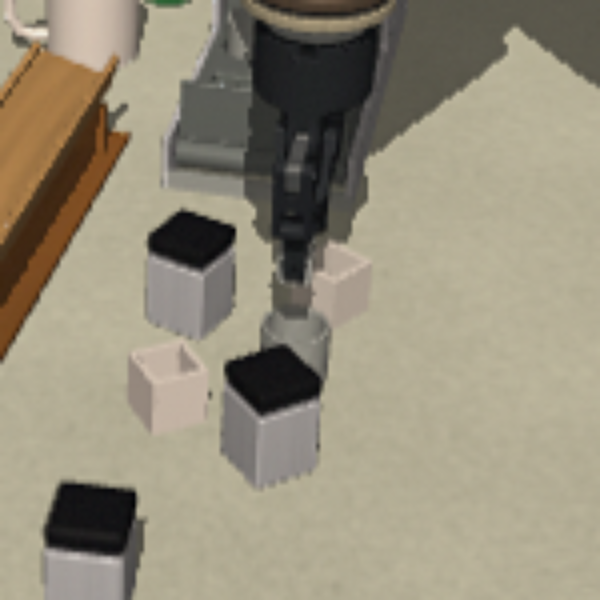

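```bash
python3 -c "
from h import *
c=imaging.camera('top')
cv2.imwrite('pics/t5.png',c['frame'])
for d in imaging.outline_of('round_a','top'): print(d['p'],d['uv'])
c=imaging.camera('side')
P=cloud(c)
for v,u in ((250,303),(255,303),(245,303),(252,300)): print(v,u,P[v,u])
"
```

```text
0.71 [374.0, 224.1]
0.53 [262.6, 164.8]
250 303 [0.44501578 0.19237543 0.09362961]
255 303 [0.45339026 0.08429879 0.0075581 ]
245 303 [0.4449163  0.20244477 0.11488919]
252 300 [ 0.46484738  0.05634651 -0.00177123]
```

View pics/t5.png

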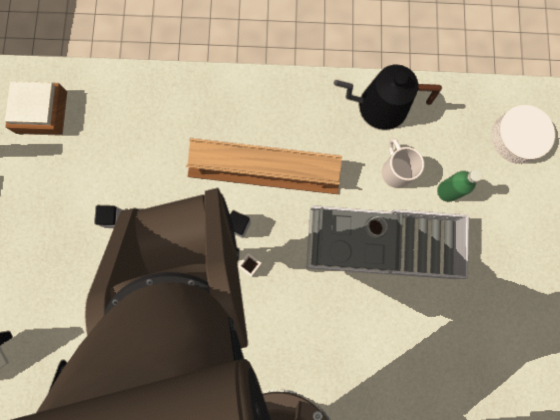

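{"method": "servo_tool", "body": {"commands": "2.48 0 0.03 0 0.68; 2.47 0 0.03 0 0.68; 2.48 0 0 0 0.68; 0 0 0 0 0.68; 0 0 0 0 0.4; 0 0 0 0 0.4; 0 0 0 0 0.4; 0 0 0 0 0.4"}}

```text
time: 15.63
ee_pos: [0.4477, 0.1601, 0.0163]
tool_rot: [[0.002, 0.043, 0.999], [0.001, 0.999, -0.043], [-1.0, 0.001, 0.002]]
ft_force: [0.6, -0.8, -1.1]
opening: 0.53
```

{"method": "servo_tool", "body": {"commands": "0 0 0 0 0.4; 0 0 0 0 0.4"}}

```text
time: 15.8
ee_pos: [0.4473, 0.16, 0.0157]
tool_rot: [[0.001, 0.043, 0.999], [0.0, 0.999, -0.043], [-1.0, 0.0, 0.001]]
ft_force: [-0.2, -0.3, -1.7]
opening: 0.532
```

```bash
python3 plan.py .4 446 160 60 87.5 2 / .4 446 160 130 87.5 3 / .4 467.5 -131.5 130 87.5 3.5 / .4 467.5 -131.5 75 87.5 2
```

```text
now [447.3 160.   15.7] 87.5 t 15.8 op 0.532
-1.48 -0 -0.04 0 0.4; -1.47 -0 -0.04 0 0.4; -1.48 -0 -0.05 0 0.4; -2.33 -0 0 0 0.4; -2.34 -0 0 0 0.4; -2.33 -0 0 0 0.4; -0 -3.23 0.38 0 0.4; -0 -3.22 0.38 0 0.4
-0 -3.23 0.37 0 0.4; -0 -3.22 0.38 0 0.4; -0 -3.23 0.38 0 0.4; -0 -3.23 0.38 0 0.4; -0 -3.22 0.37 0 0.4; -0 -3.23 0.38 0 0.4; -0 -3.22 0.38 0 0.4; 1.83 -0 -0 0 0.4
1.84 -0 -0 0 0.4; 1.83 -0 -0 0 0.4
end [ 467.5 -131.5   75. ] 87.5 18
```

{"method": "servo_tool", "body": {"commands": "-1.48 0 -0.02 0 0.4; -1.47 0 -0.02 0 0.4; -1.48 0 0 0 0.4; -2.33 0 0 0 0.4; -2.34 0 0 0 0.4; -2.33 0 0 0 0.4; 0 -3.23 0.38 0 0.4; 0 -3.22 0.38 0 0.4"}}

```text
time: 16.47
ee_pos: [0.4523, 0.0956, 0.131]
tool_rot: [[0.004, 0.039, 0.999], [0.001, 0.999, -0.039], [-1.0, 0.001, 0.004]]
ft_force: [1.0, -0.4, -1.3]
opening: 0.53
```

{"method": "servo_tool", "body": {"commands": "0 -3.23 0.38 0 0.4; 0 -3.22 0.38 0 0.4; 0 -3.23 0.38 0 0.4; 0 -3.23 0.38 0 0.4; 0 -3.22 0.37 0 0.4; 0 -3.23 0.38 0 0.4; 0 -3.22 0.38 0 0.4; 1.8 0 0 0 0.4"}}

```text
time: 17.13
ee_pos: [0.471, -0.1369, 0.1137]
tool_rot: [[0.006, 0.045, 0.999], [-0.003, 0.999, -0.045], [-1.0, -0.003, 0.006]]
ft_force: [2.9, 0.2, -0.7]
opening: 0.529
```

{"method": "servo_tool", "body": {"commands": "1.8 0 0 0 0.4; 0 0 0 0 0.4; 0 0 0 0 0.4; 0 0 0 0 0.4"}}

```text
time: 17.47
ee_pos: [0.4682, -0.1314, 0.094]
tool_rot: [[0.0, 0.042, 0.999], [-0.0, 0.999, -0.042], [-1.0, -0.0, 0.0]]
ft_force: [0.6, -0.6, -0.7]
opening: 0.533
```

```bash
for i in 1 2 3; do python3 - <<'E'
from h import *
imaging.camera("side"); print(np.round(telemetry.get_state()["ee_pos"]*1000,1))
E
done; python3 plan.py .4 468.7 -131.5 55 87.5 1
```

```text
[ 468.6 -131.4   94.2]
[ 468.7 -131.4   94.2]
[ 468.7 -131.4   94.2]
now [ 468.7 -131.4   94.2] 87.6 t 17.6 op 0.534
0.98 -0 -0 0 0.4; 0.98 -0 -0 0 0.4; 0.98 -0.01 -0 0 0.4; 0.98 0 -0 0 0.4
end [ 468.7 -131.5   55. ] 87.6 4
```

{"method": "servo_tool", "body": {"commands": "0.98 0 0 0 0.4; 0.98 0 0 0 0.4; 0.98 0 0 0 0.4; 0.7 0 0 0 0.4; 0.3 0 0 0 0.4; 0 0 0 0 0.4; 0 0 0 0 0.4"}}

```text
time: 18.2
ee_pos: [0.4681, -0.1316, 0.0534]
tool_rot: [[-0.0, 0.043, 0.999], [0.0, 0.999, -0.043], [-1.0, 0.0, -0.0]]
ft_force: [-0.3, 0.8, 7.0]
opening: 0.534
```

{"method": "servo_tool", "body": {"commands": "-0.1 0 0 0 0.66; 0 0 0 0 0.66; 0 0 0 0 0.66; 0 0 0 0 0.66; -1.5 0 0 0 0.66; -2 0 0 0 0.66; -2 0 0 0 0.66; -2 0 0 0 0.66"}}

```text
time: 18.87
ee_pos: [0.4678, -0.1315, 0.1305]
tool_rot: [[-0.001, 0.043, 0.999], [0.0, 0.999, -0.043], [-1.0, 0.0, -0.001]]
ft_force: [-0.3, 0.5, 0.5]
opening: 0.656
```

{"method": "servo_tool", "body": {"commands": "0 0 -3 0 0.7; 0 0 -3 0 0.7; 0 0 0 0 0.7"}}

```text
time: 19.12
ee_pos: [0.4025, -0.1276, 0.1296]
tool_rot: [[-0.005, 0.043, 0.999], [0.002, 0.999, -0.043], [-1.0, 0.001, -0.005]]
ft_force: [0.1, -0.0, -0.7]
opening: 0.696
```

```bash
python3 look.py 6 round_a square_a
```

```text
top round_a 0.73 [376. 220.] 55 rect [ 539.3 -215.1] [37. 14.] 65.3 circ [ 534.7 -213. ] 19
top round_a 0.71 [110. 216.] 53 rect [523.3 399.5] [26. 58.] 48.1 circ [532.1 409.3] 29
top square_a 0.54 [191. 223.] 115 rect [523.1 218.9] [40. 38.] 34.8 circ [522.4 217.8] 26
top square_a 0.53 [250. 264.] 67 rect [430.8  76.9] [37. 36.] 55.5 circ [430.8  77.4] 23
side square_a 0.86 [313. 248.] 110 rect [428.3  79. ] [46. 43.] 58.3 circ [426.3  81.4] 29
[ 409.  -129.2  129.8] 19.42
```

View pics/top6.png

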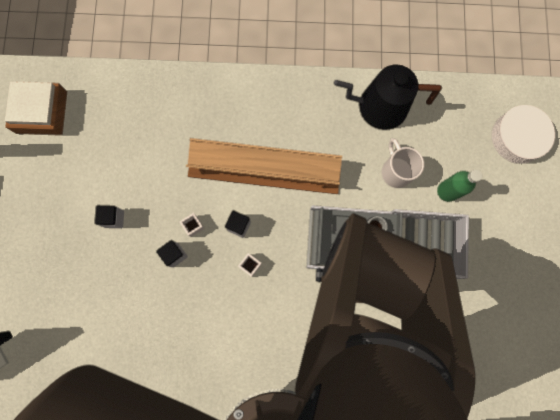

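View pics/side6.png

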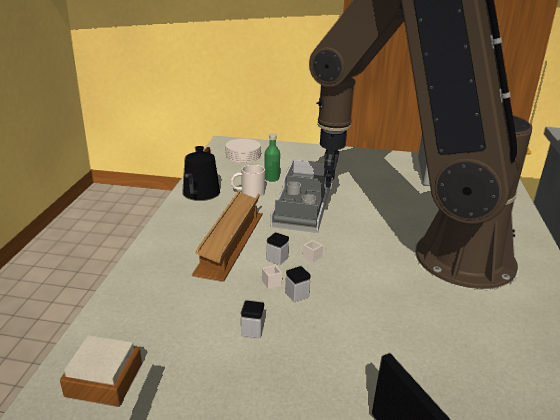

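```bash
python3 plan.py .7 429.4 78 100 54 3.2 / .7 429.4 78 14 54 2.5
```

```text
now [ 409.  -129.2  129.8] 87.6 t 19.4 op 0.697
0.43 2.97 0.17 0.084 0.7; 0.42 2.97 -0.09 0.084 0.7; 0.43 2.96 -0.33 0.084 0.7; 0.43 2.92 -0.58 0.084 0.7; 0.42 2.86 -0.83 0.084 0.7; 0.43 2.78 -1.06 0.084 0.7; 0.42 2.68 -1.29 0.084 0.7; 2.15 -0 0 -0.001 0.7
2.15 -0 0 -0.001 0.7; 2.15 -0 0 -0.001 0.7; 2.15 -0 0 -0.001 0.7
end [429.4  78.1  14. ] 54.1 11
```

```bash
python3 plan.py .7 450 -60 110 70 3.2 / .7 450 30 100 58 3.2 / .7 429.4 78 80 54 3
```

```text
now [ 409.  -129.2  129.8] 87.6 t 19.4 op 0.697
0.5 1.77 0.95 0.077 0.7; 0.49 1.84 0.81 0.077 0.7; 0.5 1.9 0.67 0.077 0.7; 0.49 1.95 0.52 0.077 0.7; 0.33 2.82 -1.03 0.069 0.7; 0.34 2.73 -1.22 0.069 0.7; 0.33 2.65 -1.41 0.069 0.7; 1 1.49 -2.14 0.035 0.7
1 1.42 -2.2 0.035 0.7
end [429.4  78.   80. ] 54.0 9
```

{"method": "servo_tool", "body": {"commands": "0.5 1.77 0.95 0.077 0.7; 0.49 1.84 0.81 0.077 0.7; 0.5 1.9 0.67 0.077 0.7; 0.49 1.95 0.52 0.077 0.7; 0.33 2.82 -1.03 0.069 0.7; 0.34 2.73 -1.22 0.069 0.7; 0.33 2.65 -1.41 0.069 0.7; 1 1.49 -2.14 0.035 0.7"}}

```text
time: 20.08
ee_pos: [0.4417, 0.0562, 0.0905]
tool_rot: [[0.004, 0.562, 0.827], [0.0, 0.827, -0.562], [-1.0, 0.002, 0.003]]
ft_force: [0.7, 0.6, 1.1]
opening: 0.698
```

{"method": "servo_tool", "body": {"commands": "1 1.42 -2.2 0.035 0.7; 0 0 0 0 0.7; 0 0 0 0 0.7; 0 0 0 0 0.7"}}

```text
time: 20.42
ee_pos: [0.4293, 0.0783, 0.08]
tool_rot: [[0.0, 0.586, 0.81], [-0.0, 0.81, -0.586], [-1.0, 0.0, 0.0]]
ft_force: [0.6, 0.4, 0.5]
opening: 0.7
```

```bash
python3 plan.py .7 429.4 78 15 54 2.5; python3 look.py 7 square_a
```

```text
now [429.3  78.3  80. ] 54.1 t 20.4 op 0.7
2.17 -0.01 0.01 0.001 0.7; 2.17 -0 0 0.001 0.7; 2.16 -0.01 0.01 0.001 0.7
end [429.4  78.   15. ] 53.9 3
side square_a 0.62 [314. 248.] 121 rect [429.1  79.8] [44. 43.] 53.8 circ [429.8  80.6] 28
side square_a 0.58 [271. 275.] 135 rect [519.8 221.1] [40. 44.] 31.8 circ [520.6 222. ] 27
[429.4  77.6  80.3] 20.62
```

{"method": "servo_tool", "body": {"commands": "2.17 0 0 0 0.7; 2.17 0 0 0 0.7; 2.16 0 0 0 0.7; 0 0 0 0 0.7; 0 0 0 0 0.3; 0 0 0 0 0.3; 0 0 0 0 0.3; 0 0 0 0 0.3"}}

```text
time: 21.28
ee_pos: [0.4294, 0.0782, 0.0162]
tool_rot: [[0.002, 0.588, 0.809], [0.0, 0.809, -0.588], [-1.0, 0.001, 0.001]]
ft_force: [-0.1, 0.4, -1.4]
opening: 0.451
```

{"method": "servo_tool", "body": {"commands": "0 0 0 0 0.3; 0 0 0 0 0.3; 0 0 0 0 0.3"}}

```text
time: 21.53
ee_pos: [0.4292, 0.0783, 0.0158]
tool_rot: [[0.001, 0.587, 0.809], [0.0, 0.809, -0.587], [-1.0, 0.001, 0.001]]
ft_force: [-1.1, -1.7, 12.7]
opening: 0.451
```

```bash
python3 plan.py .3 429.4 78 60 54 2 / .3 445 0 130 70 3.2 / .3 464.1 -211.4 130 87.5 3.2 / .3 464.1 -211.4 95 87.5 2
```

```text
now [429.2  78.3  15.8] 54.0 t 21.5 op 0.451
-1.47 -0 0.01 0 0.3; -1.48 -0.01 0.01 0 0.3; -1.47 0 0.01 0 0.3; -1.75 -1.35 1.46 -0.07 0.3; -1.75 -1.45 1.36 -0.07 0.3; -1.75 -1.54 1.26 -0.07 0.3; -1.75 -1.62 1.15 -0.07 0.3; 0 -2.75 1.29 -0.043 0.3
0 -2.8 1.16 -0.043 0.3; 0 -2.84 1.05 -0.043 0.3; 0 -2.89 0.92 -0.043 0.3; 0 -2.93 0.79 -0.043 0.3; 0 -2.96 0.67 -0.043 0.3; 0 -2.98 0.55 -0.043 0.3; 1.75 0 -0 -0.002 0.3; 1.75 0 -0 -0.002 0.3
end [ 464.1 -211.4   95. ] 87.6 16
```

{"method": "servo_tool", "body": {"commands": "-1.47 0 0 0 0.3; -1.48 0 0 0 0.3; -1.47 0 0 0 0.3; -1.75 -1.35 1.46 -0.07 0.3; -1.75 -1.45 1.36 -0.07 0.3; -1.75 -1.54 1.26 -0.07 0.3; -1.75 -1.62 1.15 -0.07 0.3; 0 -2.75 1.29 -0.043 0.3"}}

```text
time: 22.2
ee_pos: [0.4487, -0.0303, 0.1324]
tool_rot: [[0.005, 0.295, 0.955], [-0.0, 0.955, -0.295], [-1.0, 0.001, 0.004]]
ft_force: [2.3, 0.0, -1.1]
opening: 0.449
```

{"method": "servo_tool", "body": {"commands": "0 -2.8 1.16 -0.043 0.3; 0 -2.84 1.05 -0.043 0.3; 0 -2.89 0.92 -0.043 0.3; 0 -2.93 0.79 -0.043 0.3; 0 -2.96 0.67 -0.043 0.3; 0 -2.98 0.55 -0.043 0.3; 1.75 0 0 0 0.3; 1.75 0 0 0 0.3"}}

```text
time: 22.87
ee_pos: [0.4642, -0.2134, 0.0949]
tool_rot: [[0.003, 0.049, 0.999], [-0.002, 0.999, -0.049], [-1.0, -0.001, 0.003]]
ft_force: [-0.1, 0.6, -1.4]
opening: 0.452
```

{"method": "servo_tool", "body": {"commands": "0 0 0 0 0.3; 0 0 0 0 0.3; 0 0 0 0 0.3"}}

```text
time: 23.12
ee_pos: [0.4635, -0.211, 0.095]
tool_rot: [[0.0, 0.046, 0.999], [-0.0, 0.999, -0.046], [-1.0, -0.0, 0.0]]
ft_force: [0.2, 0.7, -0.4]
opening: 0.449
```

```bash
python3 plan.py .3 464.1 -211.4 55 87.5 1; python3 -c "
from h import *
c=imaging.camera('side')
i=c['frame'][120:270,230:430]; cv2.imwrite('pics/s8z.png',cv2.resize(i,None,fx=4,fy=4))
print(telemetry.get_state()['ee_pos'])"
```

```text
now [ 463.5 -211.    95. ] 87.3 t 23.1 op 0.449
0.8 -0.01 0.01 -0.001 0.3; 0.8 -0 0.02 -0.001 0.3; 0.8 -0.01 0.01 -0.001 0.3; 0.8 -0.01 0.01 -0.001 0.3; 0.8 -0.01 0.01 -0.001 0.3
end [ 464.1 -211.4   55. ] 87.6 5
[ 0.46376733 -0.21107266  0.09523106]
```

View pics/s8z.png

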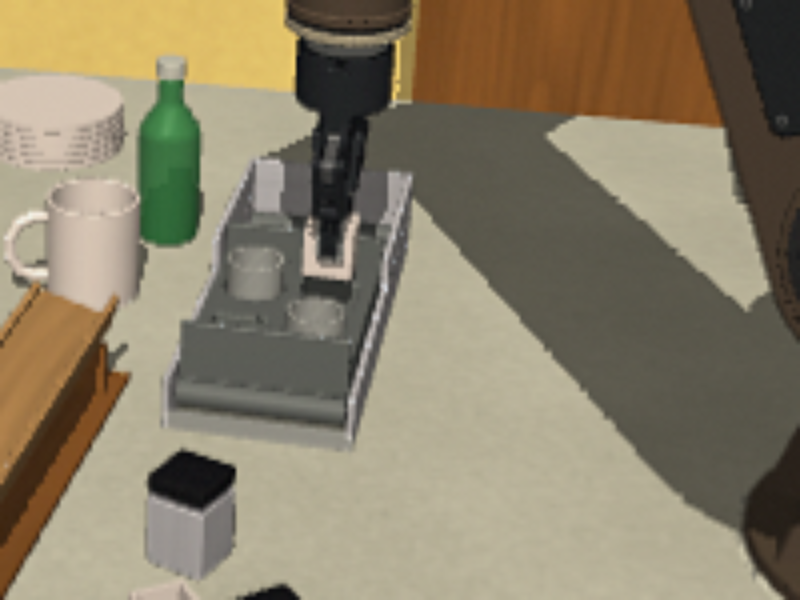

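{"method": "servo_tool", "body": {"commands": "0.8 0 0.02 0 0.3; 0.8 0 0.02 0 0.3; 0.8 0 0 0 0.3; 0.8 0 0 0 0.3; 0.5 0 0 0 0.3; 0.3 0 0 0 0.3; 0 0 0 0 0.3; 0 0 0 0 0.3"}}

```text
time: 23.83
ee_pos: [0.4638, -0.2113, 0.0543]
tool_rot: [[0.0, 0.047, 0.999], [-0.0, 0.999, -0.047], [-1.0, -0.0, 0.0]]
ft_force: [-1.6, -0.4, 11.3]
opening: 0.452
```

{"method": "servo_tool", "body": {"commands": "-0.1 0 0 0 0.58; 0 0 0 0 0.58; 0 0 0 0 0.58; 0 0 0 0 0.58; -1.5 0 0 0 0.58; -2 0 0 0 0.6; -2 0 0 0 0.65; -2 0 0 0 0.65"}}

```text
time: 24.5
ee_pos: [0.4634, -0.2111, 0.1309]
tool_rot: [[-0.001, 0.047, 0.999], [0.0, 0.999, -0.047], [-1.0, 0.0, -0.001]]
ft_force: [0.2, -0.7, -0.6]
opening: 0.653
```

```bash
python3 plan.py .65 521.6 220 130 35.3 3.5 / .65 521.6 220 80 35.3 3
```

```text
now [ 463.4 -211.1  130.9] 87.3 t 24.5 op 0.653
0.01 3.33 0.29 0.07 0.65; 0 3.35 0.06 0.07 0.65; 0.01 3.34 -0.18 0.07 0.65; 0.01 3.32 -0.41 0.07 0.65; 0 3.29 -0.64 0.07 0.65; 0.01 3.23 -0.87 0.07 0.65; 0.01 3.16 -1.09 0.07 0.65; 0 3.08 -1.31 0.07 0.65
0.01 2.98 -1.52 0.07 0.65; 0.01 2.86 -1.73 0.07 0.65; 0 2.74 -1.93 0.07 0.65; 0.01 2.6 -2.11 0.07 0.65; 0.01 2.44 -2.29 0.07 0.65; 2.5 -0 0 -0.001 0.65; 2.5 -0 0 -0.001 0.65
end [521.6 220.   80. ] 35.3 15
```

{"method": "servo_tool", "body": {"commands": "0 3.33 0.29 0.07 0.65; 0 3.35 0.06 0.07 0.65; 0.01 3.34 -0.18 0.07 0.65; 0.01 3.32 -0.41 0.07 0.65; 0 3.29 -0.64 0.07 0.65; 0.01 3.23 -0.87 0.07 0.65; 0.01 3.16 -1.09 0.07 0.65; 0 3.08 -1.31 0.07 0.65"}}

```text
time: 25.17
ee_pos: [0.4994, 0.0557, 0.1298]
tool_rot: [[-0.0, 0.573, 0.819], [-0.0, 0.819, -0.573], [-1.0, -0.0, -0.0]]
ft_force: [0.7, -1.2, -0.3]
opening: 0.65
```

{"method": "servo_tool", "body": {"commands": "0.01 2.98 -1.52 0.07 0.65; 0.01 2.86 -1.73 0.07 0.65; 0 2.74 -1.93 0.07 0.65; 0.01 2.6 -2.11 0.07 0.65; 0.01 2.44 -2.29 0.07 0.65; 2.5 0 0 0 0.65; 2.5 0 0 0 0.65; 0 0 0 0 0.65"}}

```text
time: 25.83
ee_pos: [0.5193, 0.2198, 0.0758]
tool_rot: [[-0.005, 0.817, 0.577], [-0.002, 0.577, -0.817], [-1.0, -0.005, -0.001]]
ft_force: [-1.4, -0.9, -1.4]
opening: 0.65
```

{"method": "servo_tool", "body": {"commands": "0 0 0 0 0.65; 0 0 0 0 0.65"}}

```text
time: 26.0
ee_pos: [0.5221, 0.2197, 0.0802]
tool_rot: [[0.0, 0.818, 0.576], [0.0, 0.576, -0.818], [-1.0, 0.0, 0.0]]
ft_force: [0.3, 0.1, 0.7]
opening: 0.654
```

```bash
python3 look.py 9 square_a tin_a; python3 plan.py .65 521.6 220 15 35.3 2.5; python3 nest.py
```

```text
top square_a 0.81 [373. 255.] 117 rect [ 463.5 -212.6] [27. 35.] 86.1 circ [ 463.5 -212. ] 22
top tin_a 0.71 [238. 222.] 381 rect [526.  107.6] [45. 46.] 67.1 circ [525.7 107.3] 29
side square_a 0.7 [271. 277.] 134 rect [519.7 221.9] [43. 46.] 34.7 circ [519.9 221.3] 27
side square_a 0.67 [299. 281.] 130 rect [449.6 277.8] [34. 59.] 83.8 circ [448.3 265.3] 30
side tin_a 0.8 [296. 279.] 232 rect [448.8 263.8] [45. 50.] 40.3 circ [449.3 263.1] 30
side tin_a 0.69 [251. 321.] 302 rect [530.8 414.8] [45. 49.] 1.1 circ [531.5 415.5] 29
side tin_a 0.59 [275. 252.] 116 rect [529.7 113.3] [45. 38.] 79.6 circ [527.  113.7] 27
side tin_a 0.47 [299. 186.] 51 rect [ 511.7 -215.2] [20. 55.] 7.2 circ [ 517.9 -214.4] 28
[522.4 219.8  80.3] 26.3
now [522.4 219.8  80.3] 35.2 t 26.3 op 0.647
2.18 -0.02 -0.02 -0.001 0.65; 2.18 -0.01 -0.02 -0.001 0.65; 2.17 -0.02 -0.02 -0.001 0.65
end [521.6 220.   15. ] 35.3 3
36 595 [ 498.4 -179. ] [204.4 143. ] 87.16 40.8
50 2566 [ 498.3 -172.6] [185.9 138.9] 86.45 53.7
78 460 [ 496.2 -174.5] [190.  133.6] 86.39 81.8
[ 498.21355792 -174.10152894   -2.32277757] 1.9851936125245957
ra 467.5 -131.9
rb 526.2 -214.3
sa 529.4 -134.4
sb 464.2 -211.8
```

View pics/top9.png

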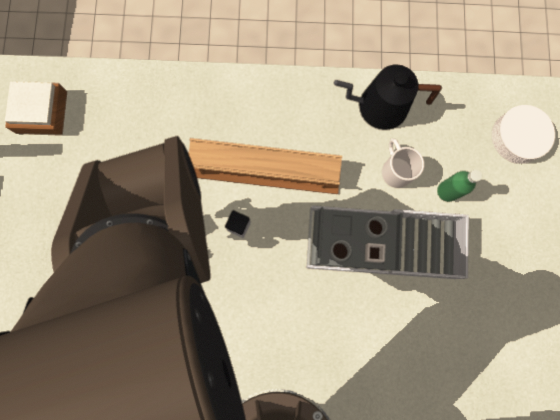

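Three cups sit in nests at (376,227), (341,250), (375,253); the tray has not shifted. Grasp the last square cup.

{"method": "servo_tool", "body": {"commands": "2.18 0 -0.02 0 0.65; 2.18 0 -0.02 0 0.65; 2.17 0 -0.02 0 0.65; 0 0 0 0 0.65; 0 0 0 0 0.3; 0 0 0 0 0.3; 0 0 0 0 0.3; 0 0 0 0 0.3"}}

```text
time: 27.07
ee_pos: [0.5222, 0.2207, 0.0154]
tool_rot: [[0.002, 0.817, 0.576], [0.001, 0.576, -0.817], [-1.0, 0.002, 0.0]]
ft_force: [0.1, 0.1, -1.0]
opening: 0.449
```

{"method": "servo_tool", "body": {"commands": "0 0 0 0 0.3; 0 0 0 0 0.3; 0 0 0 0 0.3"}}

```text
time: 27.32
ee_pos: [0.5217, 0.2205, 0.0146]
tool_rot: [[0.001, 0.817, 0.576], [0.0, 0.576, -0.817], [-1.0, 0.001, 0.0]]
ft_force: [-0.3, -0.3, 5.6]
opening: 0.453
```

```bash
python3 plan.py .3 521.6 220 60 35.3 2 / .3 521.6 220 135 35.3 3 / .3 529.4 -134.3 135 87.5 3.4 / .3 529.4 -134.3 95 87.5 2
```

```text
now [521.7 220.5  14.6] 35.2 t 27.3 op 0.453
-1.51 -0.01 0.01 -0.001 0.3; -1.52 -0.01 0.01 -0.001 0.3; -1.51 -0.02 0.01 -0.001 0.3; -2.5 0 0 0 0.3; -2.5 0 0 0 0.3; -2.5 0 0 0 0.3; 0 -1.81 2.67 -0.083 0.3; 0 -2.02 2.51 -0.083 0.3
0 -2.22 2.33 -0.083 0.3; 0 -2.4 2.14 -0.083 0.3; 0 -2.58 1.94 -0.083 0.3; 0 -2.73 1.71 -0.083 0.3; 0 -2.86 1.48 -0.083 0.3; 0 -2.97 1.24 -0.083 0.3; 0 -3.07 0.99 -0.083 0.3; 0 -3.14 0.73 -0.083 0.3
0 -3.18 0.47 -0.083 0.3; 1.33 -0 -0 0.001 0.3; 1.34 -0 -0 0.001 0.3; 1.33 -0 -0 0.001 0.3
end [ 529.4 -134.3   95. ] 87.5 20
```

{"method": "servo_tool", "body": {"commands": "-1.51 0 0 0 0.3; -1.52 0 0 0 0.3; -1.51 0 0 0 0.3; -2.5 0 0 0 0.3; -2.5 0 0 0 0.3; -2.5 0 0 0 0.3; 0 -1.81 2.67 -0.083 0.3; 0 -2.02 2.51 -0.083 0.3"}}

```text
time: 27.98
ee_pos: [0.5238, 0.1566, 0.1364]
tool_rot: [[0.004, 0.707, 0.708], [0.001, 0.708, -0.707], [-1.0, 0.003, 0.002]]
ft_force: [0.2, -0.7, -1.9]
opening: 0.455
```

{"method": "servo_tool", "body": {"commands": "0 -2.22 2.33 -0.083 0.3; 0 -2.4 2.14 -0.083 0.3; 0 -2.58 1.94 -0.083 0.3; 0 -2.73 1.71 -0.083 0.3; 0 -2.86 1.48 -0.083 0.3; 0 -2.97 1.24 -0.083 0.3; 0 -3.07 0.99 -0.083 0.3; 0 -3.14 0.73 -0.083 0.3"}}

```text
time: 28.65
ee_pos: [0.5274, -0.1033, 0.1348]
tool_rot: [[0.0, 0.122, 0.992], [-0.0, 0.992, -0.122], [-1.0, -0.0, 0.0]]
ft_force: [0.4, 0.1, -0.9]
opening: 0.452
```

{"method": "servo_tool", "body": {"commands": "0 -3.18 0.47 -0.083 0.3; 1.33 0 0 0 0.3; 1.34 0 0 0 0.3; 1.33 0 0 0 0.3; 0 0 0 0 0.3; 0 0 0 0 0.3; 0 0 0 0 0.3"}}

```text
time: 29.23
ee_pos: [0.5286, -0.1338, 0.0952]
tool_rot: [[0.0, 0.044, 0.999], [-0.0, 0.999, -0.044], [-1.0, -0.0, 0.0]]
ft_force: [0.6, 0.0, -1.1]
opening: 0.449
```

```bash
python3 -c "
from h import *
c=imaging.camera('side')
i=c['frame'][120:270,230:430]; cv2.imwrite('pics/s10z.png',cv2.resize(i,None,fx=4,fy=4))";python3 plan.py .3 529.4 -134.3 55 87.5 1
```

```text
now [ 528.8 -133.8   95.4] 87.5 t 29.3 op 0.452
0.81 -0.01 0.01 0 0.3; 0.81 -0.01 0.02 0 0.3; 0.8 -0.01 0.01 0 0.3; 0.81 -0.01 0.01 0 0.3; 0.81 -0 0.02 0 0.3
end [ 529.4 -134.3   55. ] 87.5 5
```

View pics/s10z.png

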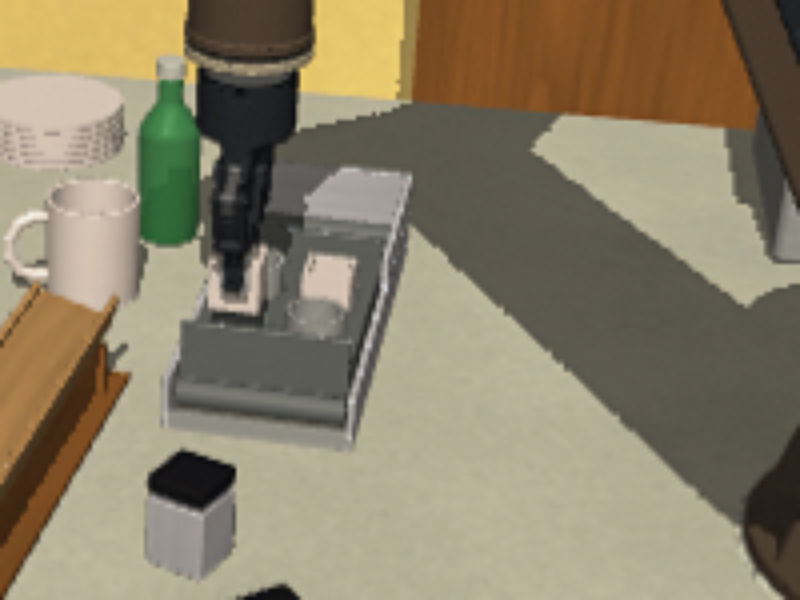

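{"method": "servo_tool", "body": {"commands": "0.81 -0.02 0.02 0 0.3; 0.81 -0.02 0.02 0 0.3; 0.8 0 0.01 0 0.3; 0.8 0 0 0 0.3; 0.6 0 0 0 0.3; 0.3 0 0 0 0.3; 0 0 0 0 0.3; 0 0 0 0 0.3"}}

```text
time: 29.95
ee_pos: [0.5287, -0.1343, 0.0533]
tool_rot: [[-0.0, 0.044, 0.999], [0.0, 0.999, -0.044], [-1.0, 0.0, -0.0]]
ft_force: [-2.4, 0.2, 10.2]
opening: 0.452
```

{"method": "servo_tool", "body": {"commands": "-0.1 0 0 0 0.58; 0 0 0 0 0.58; 0 0 0 0 0.58; 0 0 0 0 0.58; -1.5 0 0 0 0.58; -2 0 0 0 0.5; -2 0 0 0 0.2; -2 0 0 0 0"}}

```text
time: 30.62
ee_pos: [0.5285, -0.1342, 0.1299]
tool_rot: [[-0.001, 0.044, 0.999], [0.0, 0.999, -0.044], [-1.0, 0.0, -0.001]]
ft_force: [0.4, -0.9, 0.2]
opening: 0.226
```

```bash
python3 plan.py 0 502.5 -42 130 87.5 3 / 0 502.5 -42 50 87.5 2.5
```

```text
now [ 528.5 -134.2  129.9] 87.5 t 30.6 op 0.226
-0 2.27 -0.75 -0 0; -0 2.28 -0.75 -0 0; -0 2.27 -0.75 -0 0; -0.01 2.28 -0.75 -0 0; 2 -0 0 -0 0; 2 -0 0 -0 0; 2 -0 0 -0 0; 2 -0 0 -0 0
end [502.5 -42.   50. ] 87.5 8
```

{"method": "servo_tool", "body": {"commands": "0 2.27 -0.75 0 0; 0 2.28 -0.75 0 0; 0 2.27 -0.75 0 0; 0 2.28 -0.75 0 0; 2 0 0 0 0; 2 0 0 0 0; 2 0 0 0 0; 2 0 0 0 0"}}

```text
time: 31.28
ee_pos: [0.5029, -0.0419, 0.0487]
tool_rot: [[0.001, 0.043, 0.999], [-0.0, 0.999, -0.043], [-1.0, -0.0, 0.001]]
ft_force: [0.0, 0.2, -0.8]
opening: 0.004
```

```bash
python3 -c "
from h import *
for n in ('side','top'):
  c=imaging.camera(n); cv2.imwrite('pics/%s11.png'%n,c['frame'])
i=cv2.imread('pics/side11.png')[120:270,230:430]; cv2.imwrite('pics/s11z.png',cv2.resize(i,None,fx=4,fy=4))
i=cv2.imread('pics/top11.png')[180:300,280:500]; cv2.imwrite('pics/t11z.png',cv2.resize(i,None,fx=3.5,fy=3.5))
print(telemetry.get_state()['ee_pos'])"
```

```text
[ 0.50106625 -0.04176716  0.04716404]
```

View pics/s11z.png

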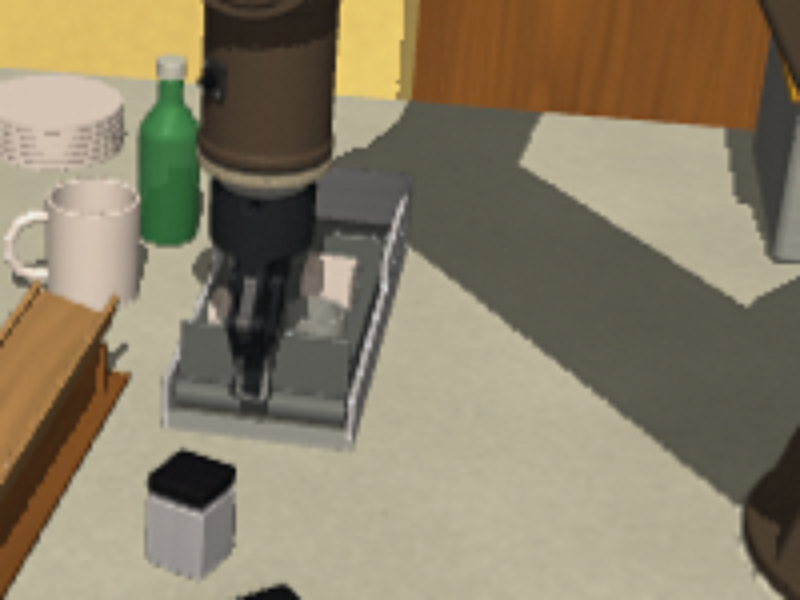

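View pics/t11z.png

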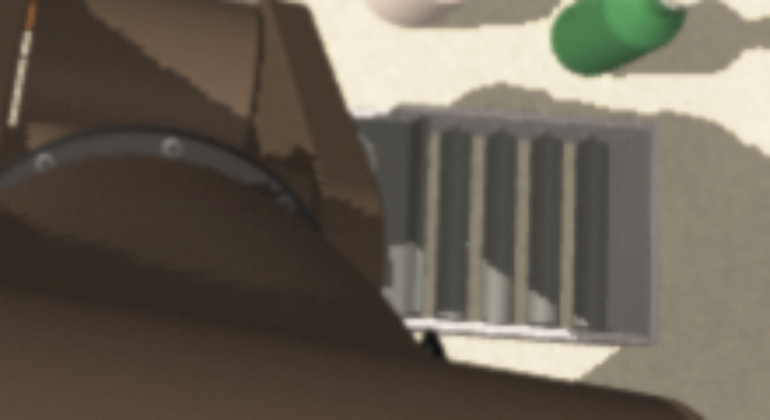

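{"method": "servo_tool", "body": {"commands": "-0.1 -0.5 0 0 0; 0 -0.5 0 0 0; 0 -0.7 0 0 0; 0 -0.9 0 0 0; 0 -1.1 0 0 0; 0 -1.3 0 0 0; 0 -1.3 0 0 0; 0 -1.3 0 0 0"}}

```text
time: 32.05
ee_pos: [0.4998, -0.1195, 0.0509]
tool_rot: [[0.001, 0.044, 0.999], [-0.0, 0.999, -0.044], [-1.0, -0.0, 0.001]]
ft_force: [1.3, 4.3, 3.6]
opening: -0.001
```

{"method": "servo_tool", "body": {"commands": "0 -1.3 0 0 0; 0 -1.3 0 0 0; 0 -1.3 0 0 0; 0 -1.2 0 0 0; 0 -1.2 0 0 0; 0 -0.9 0 0 0; 0 -0.7 0 0 0; 0 -0.5 0 0 0"}}

```text
time: 32.72
ee_pos: [0.4955, -0.2028, 0.0502]
tool_rot: [[-0.0, 0.044, 0.999], [0.0, 0.999, -0.044], [-1.0, 0.0, -0.0]]
ft_force: [1.8, 2.7, 1.1]
opening: -0.001
```

```bash
python3 look.py 12 round_a square_a tray; python3 -c "
import cv2
i=cv2.imread('pics/side12.png')[120:270,230:430]; cv2.imwrite('pics/s12z.png',cv2.resize(i,None,fx=4,fy=4))"
```

```text
side round_a 0.68 [312. 188.] 106 rect [ 455.7 -263.4] [195. 103.] 51.1 circ [ 489.5 -290.8] 98
side tray 0.63 [311. 186.] 256 rect [ 490.  -303.4] [213. 132.] 88.2 circ [ 487.3 -310.1] 116
[ 495.7 -201.5   50.4] 33.12
```

View pics/s12z.png

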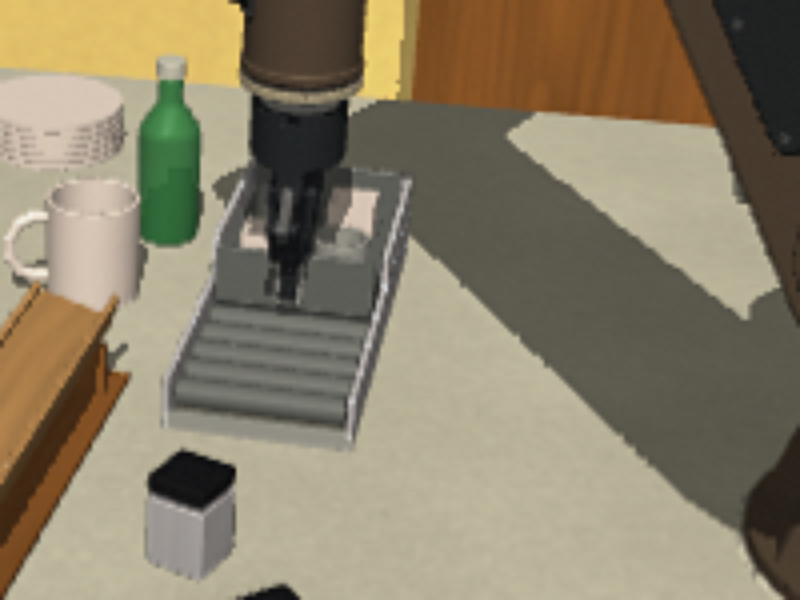

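{"method": "servo_tool", "body": {"commands": "0 -0.4 0 0 0; 0 -0.4 0 0 0; 0 -0.3 0 0 0; 0 -0.2 0 0 0; 0 -0.2 0 0 0; 0 -0.1 0 0 0"}}

```text
time: 33.62
ee_pos: [0.4949, -0.2174, 0.0503]
tool_rot: [[-0.0, 0.045, 0.999], [0.001, 0.999, -0.045], [-1.0, 0.001, -0.0]]
ft_force: [4.6, 21.5, 3.6]
opening: -0.001
```

{"method": "servo_tool", "body": {"commands": "0 -0.1 0 0 0; 0 -0.1 0 0 0; 0 -0.1 0 0 0; 0 -0.1 0 0 0"}}

```text
time: 33.95
ee_pos: [0.4948, -0.2178, 0.0503]
tool_rot: [[-0.001, 0.045, 0.999], [0.005, 0.999, -0.045], [-1.0, 0.005, -0.002]]
ft_force: [19.7, 63.8, 12.9]
opening: -0.005
```

{"method": "servo_tool", "body": {"commands": "0 0.4 0 0 0; 0 0.4 0 0 0; 0 1 0 0 0; 0 1.5 0 0 0; 0 1.5 0 0 0; -2 1 0 0 0.3; -3 0 0 0 0.7; -3 0 0 0 0.7"}}

```text
time: 34.62
ee_pos: [0.4966, -0.1628, 0.1307]
tool_rot: [[-0.002, 0.043, 0.999], [0.001, 0.999, -0.043], [-1.0, 0.001, -0.002]]
ft_force: [1.1, 0.4, 0.4]
opening: 0.421
```

```bash
python3 plan.py 0.75 525 109.5 140 68 3.5 / .75 525 109.5 95 68 2.5; python3 look.py 13 tray
```

```text
now [ 496.6 -162.8  130.7] 87.5 t 34.6 op 0.421
-0.12 3.42 0.21 0.043 0.75; -0.11 3.42 0.06 0.043 0.75; -0.12 3.42 -0.09 0.043 0.75; -0.12 3.41 -0.23 0.043 0.75; -0.11 3.41 -0.38 0.043 0.75; -0.12 3.38 -0.53 0.043 0.75; -0.11 3.35 -0.67 0.043 0.75; -0.12 3.33 -0.81 0.043 0.75
2.25 -0 -0 -0.002 0.75; 2.25 -0 -0 -0.002 0.75
end [525.  109.5  95. ] 68.1 10
side tray 0.86 [311. 184.] 367 rect [ 489.8 -321.7] [201. 134.] 87.6 circ [ 491.3 -323.4] 118
[ 498.  -164.   131.2] 34.82
```

View pics/side13.png

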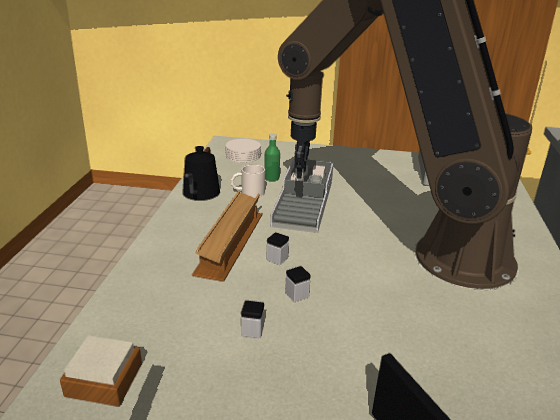

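{"method": "servo_tool", "body": {"commands": "-0.12 3.42 0.21 0.043 0.75; -0.11 3.42 0.06 0.043 0.75; -0.12 3.42 -0.09 0.043 0.75; -0.12 3.41 -0.23 0.043 0.75; -0.11 3.41 -0.38 0.043 0.75; -0.12 3.38 -0.53 0.043 0.75; -0.11 3.35 -0.67 0.043 0.75; -0.12 3.33 -0.81 0.043 0.75"}}

```text
time: 35.48
ee_pos: [0.5251, 0.1099, 0.1385]
tool_rot: [[-0.002, 0.38, 0.925], [-0.0, 0.925, -0.38], [-1.0, -0.001, -0.002]]
ft_force: [-0.0, -0.2, -0.3]
opening: 0.752
```

{"method": "servo_tool", "body": {"commands": "2.25 0 0 0 0.75; 2.25 0 0 0 0.75; 0 0 0 0 0.75; 0 0 0 0 0.75"}}

```text
time: 35.82
ee_pos: [0.5245, 0.1082, 0.0932]
tool_rot: [[-0.004, 0.378, 0.926], [-0.001, 0.926, -0.378], [-1.0, -0.002, -0.003]]
ft_force: [0.0, -0.5, 0.9]
opening: 0.754
```

```bash
python3 plan.py 0.75 524.8 109 24 67.7 2.5;  python3 look.py 14 tin_a round_a square_a tray
```

```text
now [524.5 108.2  93.2] 67.8 t 35.8 op 0.754
2.31 0.03 -0 0 0.75; 2.31 0.03 -0 0 0.75; 2.3 0.03 -0 0 0.75
end [524.8 109.   24. ] 67.8 3
top tin_a 0.8 [108. 221.] 407 rect [533.4 411.7] [45. 47.] 1.5 circ [534.1 412.4] 29
top round_a 0.91 [406. 256.] 134 rect [ 465.2 -283.8] [43. 33.] 29.6 circ [ 461.9 -279.9] 22
top round_a 0.77 [438. 232.] 109 rect [ 517.6 -369.2] [29. 40.] 73.1 circ [ 518.5 -368.1] 22
top square_a 0.93 [442. 256.] 95 rect [ 457.1 -368.2] [20. 35.] 86.5 circ [ 457.8 -367.9] 19
top square_a 0.67 [404. 227.] 99 rect [ 521.5 -289. ] [22. 36.] 88.1 circ [ 521.8 -288.7] 20
top tray 0.83 [422. 245.] 2602 rect [ 491.3 -322.3] [188. 131.] 87.4 circ [ 488.8 -322.1] 113
side tin_a 0.97 [249. 320.] 291 rect [530.4 413.7] [44. 49.] 0.3 circ [530.5 415.5] 29
side tin_a 0.69 [277. 249.] 168 rect [522.7 112.8] [45. 47.] 69.0 circ [522.4 114.7] 29
side tin_a 0.67 [297. 282.] 243 rect [447.9 261.9] [48. 51.] 38.7 circ [447.3 263.3] 30
side square_a 0.75 [226. 238.] 90 rect [642.4  58.8] [318.  67.] 74.6 circ [663.7  52.9] 159
side tray 0.71 [308. 186.] 263 rect [ 463.2 -320.6] [203.  90.] 84.8 circ [ 468.8 -320.7] 106
[526.3 108.3  95.1] 36.32
```

View pics/top14.png

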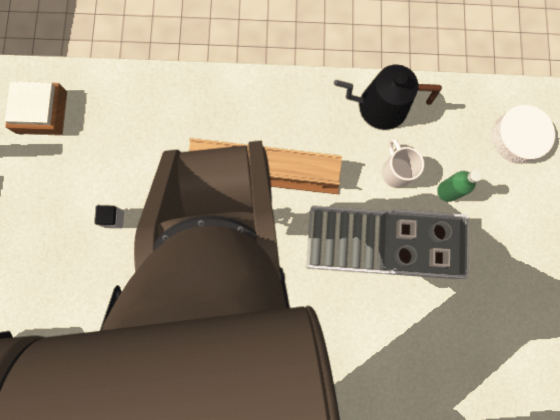

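{"method": "servo_tool", "body": {"commands": "2.35 0.03 -0.02 0 0.75; 2.35 0.03 -0.02 0 0.75; 2.35 0.02 0 0 0.75; 0 0 0 0 0.75; 0 0 0 0 0.4; 0 0 0 0 0.4; 0 0 0 0 0.4; 0 0 0 0 0.4", "grip_force": 30}}

```text
time: 36.98
ee_pos: [0.5267, 0.1094, 0.0254]
tool_rot: [[0.002, 0.378, 0.926], [0.0, 0.926, -0.378], [-1.0, 0.001, 0.001]]
ft_force: [0.1, 0.6, -2.7]
opening: 0.539
```

{"method": "servo_tool", "body": {"commands": "0 0 0 0 0.4; 0 0 0 0 0.4; 0 0 0 0 0.4"}}

```text
time: 37.23
ee_pos: [0.5263, 0.1093, 0.0248]
tool_rot: [[0.001, 0.378, 0.926], [0.0, 0.926, -0.378], [-1.0, 0.0, 0.001]]
ft_force: [0.1, -0.4, 6.1]
opening: 0.535
```

```bash
cat > led.py <<'E'
import sys,numpy as np
a=np.radians(-4.8); o=np.array([673.1,51.9])
xr,yl=map(float,sys.argv[1:3]); print(np.round(o+xr*np.array([np.cos(a),np.sin(a)])+yl*np.array([-np.sin(a),np.cos(a)]),1))
E
python3 led.py -1.5 -80; python3 plan.py .4 525 109 75 67.7 2.5 / .4 525 109 130 67.7 3
```

```text
[664.9 -27.7]
now [526.3 109.3  24.8] 67.8 t 37.2 op 0.535
-1.67 -0.03 -0.04 0 0.4; -1.68 -0.02 -0.03 0 0.4; -1.67 -0.03 -0.04 0 0.4; -2.75 0 -0 0.001 0.4; -2.75 0 -0 0.001 0.4
end [525. 109. 130.] 67.7 5
```

```bash
python3 plan.py .4 526.3 109.3 75 67.7 2.5 / .4 526.3 109.3 140 67.7 3 / .4 666.1 -27.8 140 85.2 3.2 / .4 666.1 -27.8 115 85.2 2
```

```text
now [526.3 109.3  24.8] 67.8 t 37.2 op 0.535
-1.67 -0 -0 0 0.4; -1.68 -0 -0 0 0.4; -1.67 -0 -0 0 0.4; -2.17 -0 -0 0 0.4; -2.17 -0 -0 0 0.4; -2.16 -0 -0 0 0.4; -0 -1.06 2.59 -0.043 0.4; -0 -1.17 2.54 -0.043 0.4
-0 -1.27 2.49 -0.043 0.4; -0 -1.39 2.43 -0.043 0.4; -0 -1.48 2.37 -0.043 0.4; -0 -1.59 2.3 -0.043 0.4; -0 -1.68 2.24 -0.043 0.4; 1.25 -0 -0 -0.001 0.4; 1.25 -0 -0 -0.001 0.4
end [666.1 -27.8 115. ] 85.1 15
```

{"method": "servo_tool", "body": {"commands": "-1.67 0 0 0 0.4; -1.68 0 0 0 0.4; -1.67 0 0 0 0.4; -2.17 0 0 0 0.4; -2.17 0 0 0 0.4; -2.16 0 0 0 0.4; 0 -1.06 2.59 -0.043 0.4; 0 -1.17 2.54 -0.043 0.4"}}

```text
time: 37.9
ee_pos: [0.5665, 0.0704, 0.1412]
tool_rot: [[0.002, 0.294, 0.956], [0.0, 0.956, -0.294], [-1.0, 0.001, 0.002]]
ft_force: [1.4, 0.8, -2.5]
opening: 0.536
```

{"method": "servo_tool", "body": {"commands": "0 -1.27 2.49 -0.043 0.4; 0 -1.39 2.43 -0.043 0.4; 0 -1.48 2.37 -0.043 0.4; 0 -1.59 2.3 -0.043 0.4; 0 -1.68 2.24 -0.043 0.4; 1.25 0 0 0 0.4; 0 0 0 0 0.4; 0 0 0 0 0.4"}}

```text
time: 38.57
ee_pos: [0.6645, -0.0277, 0.126]
tool_rot: [[-0.003, 0.088, 0.996], [0.0, 0.996, -0.088], [-1.0, 0.0, -0.003]]
ft_force: [-0.2, 0.2, -3.1]
opening: 0.534
```

```bash
python3 -c "
from h import *
c=imaging.camera('side'); cv2.imwrite('pics/side15.png',c['frame'])
i=c['frame'][130:290,170:370]; cv2.imwrite('pics/s15z.png',cv2.resize(i,None,fx=4,fy=4))";python3 plan.py .4 666.1 -27.8 100 85.2 1
```

```text
now [664.8 -27.4 126.6] 85.0 t 38.6 op 0.534
0.89 -0.01 0.05 -0.001 0.4; 0.88 -0.01 0.04 -0.001 0.4; 0.89 -0.01 0.05 -0.001 0.4
end [666.1 -27.8 100. ] 85.2 3
```

View pics/s15z.png

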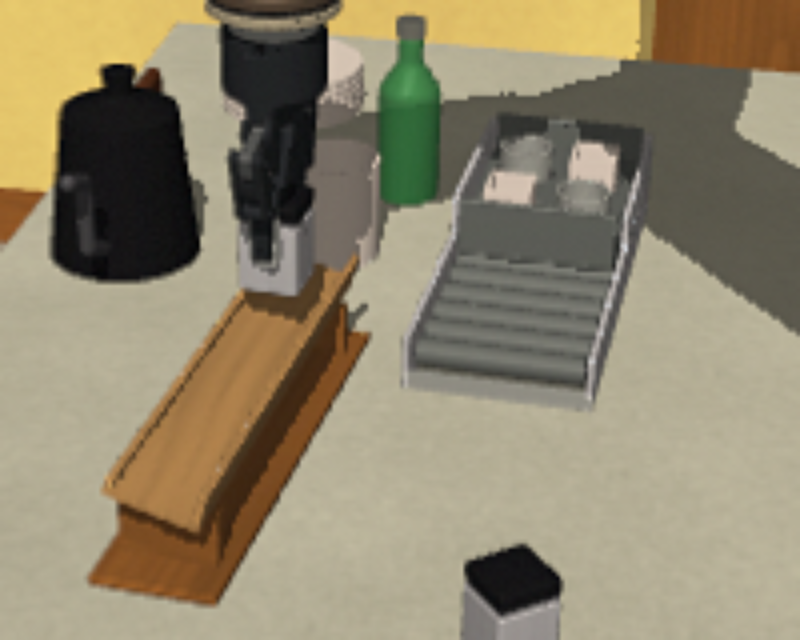

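{"method": "servo_tool", "body": {"commands": "0.9 0 0.04 0 0.4; 0.9 0 0.04 0 0.4; 0.8 0 0.02 0 0.4; 0.1 0 0 0 0.4; 0 0 0 0 0.4", "grip_force": 22}}

```text
time: 39.03
ee_pos: [0.6663, -0.0276, 0.0992]
tool_rot: [[-0.001, 0.086, 0.996], [0.0, 0.996, -0.086], [-1.0, 0.0, -0.001]]
ft_force: [0.1, 1.6, -3.0]
opening: 0.535
```

{"method": "servo_tool", "body": {"commands": "0.1 0 0 0 0.4; 0.1 0 0 0 0.4; 0 0 0 0 0.4; 0 0 0 0 0.4"}}

```text
time: 39.37
ee_pos: [0.6668, -0.0278, 0.0986]
tool_rot: [[0.0, 0.087, 0.996], [0.0, 0.996, -0.087], [-1.0, 0.0, 0.0]]
ft_force: [-3.0, 0.7, 4.6]
opening: 0.531
```

{"method": "servo_tool", "body": {"commands": "0.09 0 -0.14 0 0.4; 0.09 0 -0.14 0 0.4; 0.09 0 -0.14 0 0.4; 0.09 0 -0.14 0 0.4; 0 0 0 0 0.4"}}

```text
time: 39.78
ee_pos: [0.6626, -0.0275, 0.0958]
tool_rot: [[0.004, 0.087, 0.996], [-0.0, 0.996, -0.087], [-1.0, 0.0, 0.004]]
ft_force: [0.3, 1.3, 10.9]
opening: 0.544
```

{"method": "servo_tool", "body": {"commands": "0.09 0 -0.14 0 0.4; 0.09 0 -0.14 0 0.4; 0.09 0 -0.14 0 0.4; 0.09 0 -0.14 0 0.4; 0 0 0 0 0.4; 0 0 0 0 0.4"}}

```text
time: 40.28
ee_pos: [0.657, -0.027, 0.0918]
tool_rot: [[0.003, 0.087, 0.996], [-0.0, 0.996, -0.087], [-1.0, 0.0, 0.003]]
ft_force: [2.1, -0.1, 5.5]
opening: 0.532
```

```bash
python3 -c "
from h import *
c=imaging.camera('side'); cv2.imwrite('pics/side16.png',c['frame'])
i=c['frame'][150:230,200:300]; cv2.imwrite('pics/s16z.png',cv2.resize(i,None,fx=6,fy=6,interpolation=cv2.INTER_CUBIC))"
```

```text
(no output)
```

View pics/s16z.png

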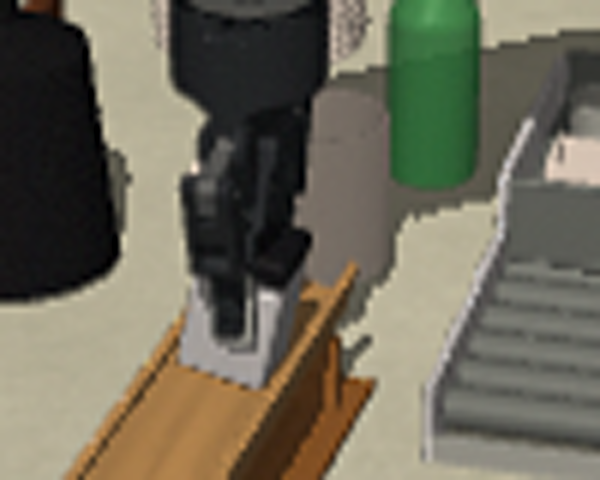

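{"method": "servo_tool", "body": {"commands": "0 0 0 0 0.6; 0 0 0 0 0.66; 0 0 0 0 0.66; 0 0 0 0 0.66; -1 0 0 0 0.66; -2 0 0 0 0.66; -3 0 0 0 0.7; -3 0 0 0 0.75"}}

```text
time: 41.0
ee_pos: [0.655, -0.0269, 0.1817]
tool_rot: [[-0.002, 0.087, 0.996], [0.0, 0.996, -0.087], [-1.0, -0.0, -0.002]]
ft_force: [1.5, 0.1, -0.4]
opening: 0.751
```

```bash
cat > tins.py <<'E'
from h import *
import sys
a=np.radians(-4.8); o=np.array([673.1,51.9,68])/1000
Rz=np.array([[np.cos(a),-np.sin(a),0],[np.sin(a),np.cos(a),0],[0,0,1]])
t=-.26; Ry=np.array([[np.cos(t),0,np.sin(t)],[0,1,0],[-np.sin(t),0,np.cos(t)]])
R=Rz@Ry  # ledge axes: x up slope
for n,b in (("top",np.array([1.4,-1.0,0])),("side",np.array([-1.6,2.0,0]))):
    c=imaging.camera(n); P=cloud(c); cv2.imwrite(f"pics/{n}{sys.argv[1]}.png",c["frame"])
    for d in imaging.outline_of("tin_a",n):
        Q=P[d["mask"]]; Q=Q[~np.isnan(Q[:,0])]-b/1000
        L=(Q-o)@R*1000
        if d["p"]>.3 and abs(np.median(L[:,2]))<200 and abs(np.median(L[:,0]))<60:
            T=L[L[:,2]>62]
            # plane fit of the lid in the ledge frame
            T=L[abs(L[:,2]-72)<9]
            co=np.linalg.lstsq(np.c_[T[:,:2],np.ones(len(T))],T[:,2],rcond=None)[0] if len(T)>30 else None
            r=cv2.minAreaRect(T[:,:2].astype(np.float32))
            print(n,round(d["p"],2),"lid ctr",np.round(r[0],1),np.round(r[1],1),round(r[2],1),"z med",round(np.median(T[:,2]),1),"slopes deg",np.round(np.degrees(co[:2]),1) if co is not None else None)
i=cv2.imread(f"pics/side{sys.argv[1]}.png")[140:290,170:370]; cv2.imwrite(f"pics/s{sys.argv[1]}z.png",cv2.resize(i,None,fx=4,fy=4,interpolation=cv2.INTER_CUBIC))
E
python3 tins.py 17; python3 plan.py .75 450 260.2 140 39 3.3 / .75 450 260.2 95 39 2.5
```

```text
side 0.9 lid ctr [ -0.5 -78.4] [45.3 53.4] 0.5 z med 70.9 slopes deg [ 0.8 -4.2]
now [656.1 -27.  182.2] 85.0 t 41.2 op 0.753
0.38 2.44 -2.09 0.073 0.75; 0.39 2.28 -2.27 0.073 0.75; 0.38 2.11 -2.42 0.073 0.75; 0.38 1.92 -2.58 0.073 0.75; 0.39 1.73 -2.7 0.073 0.75; 0.38 1.54 -2.83 0.073 0.75; 0.38 1.32 -2.93 0.073 0.75; 0.39 1.1 -3.02 0.073 0.75
0.38 0.88 -3.09 0.073 0.75; 0.38 0.65 -3.15 0.073 0.75; 0.39 0.42 -3.18 0.073 0.75; 2.25 0 -0 0 0.75; 2.25 0 -0 0 0.75
end [450.  260.1  95. ] 39.0 13
```

View pics/s17z.png

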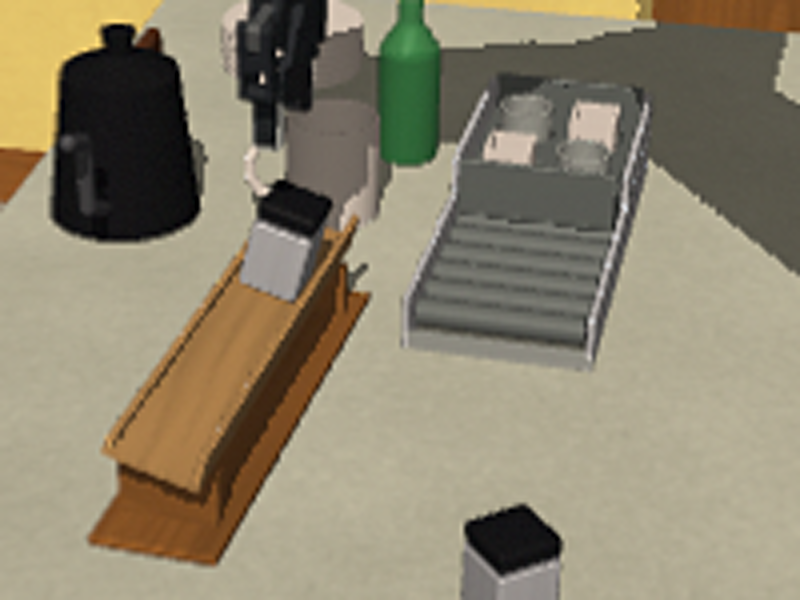

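{"method": "servo_tool", "body": {"commands": "0.38 2.44 -2.09 0.073 0.75; 0.39 2.28 -2.27 0.073 0.75; 0.38 2.11 -2.42 0.073 0.75; 0.38 1.92 -2.58 0.073 0.75; 0.39 1.73 -2.7 0.073 0.75; 0.38 1.54 -2.83 0.073 0.75; 0.38 1.32 -2.93 0.073 0.75; 0.39 1.1 -3.02 0.073 0.75", "grip_force": 30}}

```text
time: 41.87
ee_pos: [0.5038, 0.1827, 0.149]
tool_rot: [[-0.002, 0.625, 0.781], [-0.001, 0.781, -0.625], [-1.0, -0.001, -0.001]]
ft_force: [0.3, 0.7, 0.3]
opening: 0.754
```

{"method": "servo_tool", "body": {"commands": "0.38 0.88 -3.09 0.073 0.75; 0.38 0.65 -3.15 0.073 0.75; 0.39 0.42 -3.18 0.073 0.75; 2.25 0 0 0 0.75; 2.25 0 0 0 0.75; 0 0 0 0 0.75; 0 0 0 0 0.75; 0 0 0 0 0.75"}}

```text
time: 42.53
ee_pos: [0.4496, 0.26, 0.0938]
tool_rot: [[-0.001, 0.777, 0.629], [-0.0, 0.629, -0.777], [-1.0, -0.001, -0.0]]
ft_force: [0.6, 0.7, 1.0]
opening: 0.75
```

```bash
python3 look.py 18 tin_a; python3 plan.py .75 449.7 260.1 24 39 2.5; python3 nest.py
```

```text
top tin_a 0.6 [178. 248.] 96 rect [457.9 243.5] [38. 16.] 32.2 circ [456.8 245.2] 19
side tin_a 0.88 [240. 203.] 65 rect [662.9 -17.5] [54. 38.] 10.2 circ [663.1 -23.2] 29
side tin_a 0.82 [249. 319.] 265 rect [530.4 415.8] [43. 44.] 2.0 circ [531.1 417.1] 28
side tin_a 0.76 [297. 283.] 248 rect [447.7 262. ] [48. 49.] 39.1 circ [447.1 264.3] 30
[450.1 260.2  94.4] 42.73
now [450.1 260.2  94.4] 39.0 t 42.7 op 0.743
2.35 -0.01 -0.01 -0 0.75; 2.34 -0.02 -0 -0 0.75; 2.35 -0.01 -0.01 -0 0.75
end [449.7 260.1  24. ] 39.0 3
36 200 [ 491.6 -323.2] [191.7 143.7] 87.05 41.9
50 2494 [ 490.6 -324.3] [191.7 139. ] 87.65 53.8
78 562 [ 486.6 -326.1] [195.4 135.3] 87.52 81.3
[ 503.42993411 -166.57335039   -2.06422832] 2.099063726994459
ra 472.5 -124.5
rb 531.6 -206.7
sa 534.5 -126.7
sb 469.6 -204.4
```

{"method": "servo_tool", "body": {"commands": "2.35 0 0 0 0.75; 2.35 0 0 0 0.75; 2.35 0 0 0 0.75; 0 0 0 0 0.75; 0 0 0 0 0.4; 0 0 0 0 0.4; 0 0 0 0 0.4; 0 0 0 0 0.4"}}

```text
time: 43.5
ee_pos: [0.4501, 0.2605, 0.0242]
tool_rot: [[0.002, 0.777, 0.63], [0.001, 0.63, -0.777], [-1.0, 0.002, 0.0]]
ft_force: [0.1, 0.3, -2.5]
opening: 0.535
```

{"method": "servo_tool", "body": {"commands": "0 0 0 0 0.4; 0 0 0 0 0.4; 0 0 0 0 0.4"}}

```text
time: 43.75
ee_pos: [0.4498, 0.2604, 0.0237]
tool_rot: [[0.001, 0.777, 0.63], [0.0, 0.63, -0.777], [-1.0, 0.001, 0.0]]
ft_force: [-0.4, -0.7, 9.4]
opening: 0.531
```

```bash
python3 led.py -1 0; python3 plan.py .4 450 260 75 39 2.5 / .4 450 260 140 39 3 / .4 672.1 52 140 85.2 3.2 / .4 672.1 52 126 85.2 2
```

```text
[672.1  52. ]
now [449.8 260.4  23.7] 39.0 t 43.8 op 0.531
-1.71 -0 0.01 0 0.4; -1.71 -0.01 0.02 0 0.4; -1.71 0 0.01 0 0.4; -2.17 0 0 0 0.4; -2.17 0 0 0 0.4; -2.16 0 0 0 0.4; -0 0.42 3.01 -0.081 0.4; -0 0.17 3.04 -0.081 0.4
-0 -0.08 3.04 -0.081 0.4; -0 -0.32 3.03 -0.081 0.4; -0 -0.57 2.99 -0.081 0.4; -0 -0.8 2.94 -0.081 0.4; -0 -1.04 2.86 -0.081 0.4; -0 -1.27 2.76 -0.081 0.4; -0 -1.49 2.66 -0.081 0.4; -0 -1.69 2.52 -0.081 0.4
1.4 -0 0 0.004 0.4
end [672.1  52.  126. ] 85.2 17
```

{"method": "servo_tool", "body": {"commands": "-1.71 0 0.01 0 0.4; -1.71 0 0.02 0 0.4; -1.71 0 0.01 0 0.4; -2.17 0 0 0 0.4; -2.17 0 0 0 0.4; -2.16 0 0 0 0.4; 0 0.42 3.01 -0.081 0.4; 0 0.17 3.04 -0.081 0.4"}}

```text
time: 44.42
ee_pos: [0.4947, 0.2189, 0.1411]
tool_rot: [[0.003, 0.661, 0.751], [0.001, 0.751, -0.661], [-1.0, 0.002, 0.001]]
ft_force: [0.9, 0.8, -2.0]
opening: 0.538
```

{"method": "servo_tool", "body": {"commands": "0 -0.08 3.04 -0.081 0.4; 0 -0.32 3.03 -0.081 0.4; 0 -0.57 2.99 -0.081 0.4; 0 -0.8 2.94 -0.081 0.4; 0 -1.04 2.86 -0.081 0.4; 0 -1.27 2.76 -0.081 0.4; 0 -1.49 2.66 -0.081 0.4; 0 -1.69 2.52 -0.081 0.4"}}

```text
time: 45.08
ee_pos: [0.6725, 0.0506, 0.1393]
tool_rot: [[-0.0, 0.076, 0.997], [0.0, 0.997, -0.076], [-1.0, -0.0, -0.0]]
ft_force: [0.9, -0.1, -3.3]
opening: 0.537
```

{"method": "servo_tool", "body": {"commands": "1.4 0 0 0 0.4; 0 0 0 0 0.4; 0 0 0 0 0.4"}}

```text
time: 45.33
ee_pos: [0.6708, 0.0517, 0.1245]
tool_rot: [[-0.002, 0.081, 0.997], [0.0, 0.997, -0.081], [-1.0, -0.0, -0.002]]
ft_force: [-0.5, -0.0, -2.6]
opening: 0.536
```

```bash
python3 -c "
from h import *
c=imaging.camera('side')
i=c['frame'][130:290,170:370]; cv2.imwrite('pics/s19z.png',cv2.resize(i,None,fx=4,fy=4))";python3 plan.py .4 672.1 52 99 85.2 1
```

```text
now [671.   52.2 125.2] 85.4 t 45.4 op 0.533
0.87 -0 0.04 0.001 0.4; 0.87 -0 0.03 0.001 0.4; 0.88 -0.01 0.04 0.001 0.4
end [672.1  52.   99. ] 85.2 3
```

View pics/s19z.png

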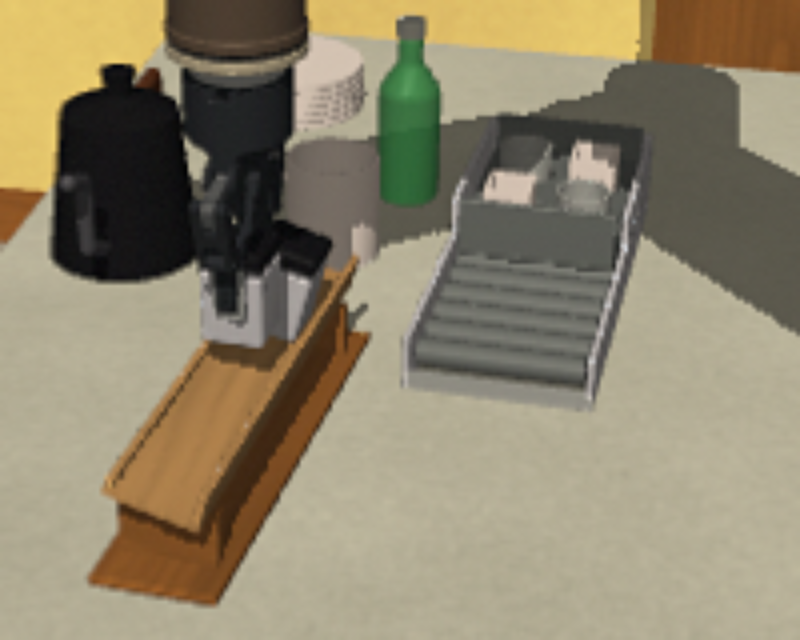

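{"method": "servo_tool", "body": {"commands": "0.87 0 0.02 0 0.4; 0.87 0 0.02 0 0.4; 0.8 0 0 0 0.4; 0.1 0 0 0 0.4; 0.1 0 0 0 0.4; 0 0 0 0 0.4; 0 0 0 0 0.4", "grip_force": 22}}

```text
time: 45.97
ee_pos: [0.6723, 0.052, 0.098]
tool_rot: [[0.0, 0.08, 0.997], [-0.0, 0.997, -0.08], [-1.0, -0.0, 0.0]]
ft_force: [-0.1, 0.5, -2.5]
opening: 0.534
```

{"method": "servo_tool", "body": {"commands": "0.1 0 0 0 0.4; 0.1 0 0 0 0.4; 0 0 0 0 0.4; 0 0 0 0 0.4"}}

```text
time: 46.3
ee_pos: [0.6725, 0.0519, 0.0974]
tool_rot: [[0.001, 0.08, 0.997], [0.0, 0.997, -0.08], [-1.0, 0.0, 0.001]]
ft_force: [-7.8, 0.6, 15.6]
opening: 0.537
```

{"method": "servo_tool", "body": {"commands": "0.09 0 -0.14 0 0.4; 0.09 0 -0.14 0 0.4; 0.09 0 -0.14 0 0.4; 0.09 0 -0.14 0 0.4; 0 0 0 0 0.4"}}

```text
time: 46.72
ee_pos: [0.668, 0.0523, 0.094]
tool_rot: [[0.004, 0.08, 0.997], [0.0, 0.997, -0.08], [-1.0, 0.0, 0.004]]
ft_force: [-2.2, 0.1, 13.4]
opening: 0.536
```

{"method": "servo_tool", "body": {"commands": "0.09 0 -0.14 0 0.4; 0.09 0 -0.14 0 0.4; 0.09 0 -0.14 0 0.4; 0.09 0 -0.14 0 0.4; 0 0 0 0 0.4; 0 0 0 0 0.4"}}

```text
time: 47.22
ee_pos: [0.6627, 0.0527, 0.0901]
tool_rot: [[0.004, 0.08, 0.997], [0.0, 0.997, -0.08], [-1.0, 0.0, 0.004]]
ft_force: [1.3, -0.0, 7.6]
opening: 0.537
```

{"method": "servo_tool", "body": {"commands": "0 0 0 0 0.6; 0 0 0 0 0.66; 0 0 0 0 0.66; 0 0 0 0 0.66; -1 0 0 0 0.66; -2 0 0 0 0.66; -3 0 0 0 0.7; -3 0 0 0 0.75"}}

```text
time: 47.88
ee_pos: [0.6603, 0.0527, 0.1796]
tool_rot: [[-0.002, 0.08, 0.997], [-0.0, 0.997, -0.08], [-1.0, -0.0, -0.002]]
ft_force: [0.9, -0.7, -0.8]
opening: 0.749
```

```bash
python3 tins.py 20; python3 plan.py .75 531.8 413.5 140 90.8 3.3 / .75 531.8 413.5 95 90.8 2.5
```

```text
side 0.76 lid ctr [ -0.1 -58.7] [87.9 46.4] 88.8 z med 71.0 slopes deg [ 0.9 -0.2]
side 0.6 lid ctr [-0.1  1.8] [45.  47.9] 0.1 z med 71.2 slopes deg [ 1.3 -4.7]
now [661.5  52.7 180.1] 85.4 t 48.1 op 0.751
0.33 2.91 -1.32 -0.008 0.75; 0.34 2.92 -1.29 -0.008 0.75; 0.33 2.93 -1.27 -0.008 0.75; 0.34 2.94 -1.25 -0.008 0.75; 0.33 2.96 -1.22 -0.008 0.75; 0.33 2.96 -1.2 -0.008 0.75; 0.34 2.97 -1.18 -0.008 0.75; 0.33 2.98 -1.15 -0.008 0.75
0.34 2.99 -1.13 -0.008 0.75; 0.33 2.99 -1.1 -0.008 0.75; 0.33 3.01 -1.08 -0.008 0.75; 0.34 3.01 -1.06 -0.008 0.75; 2.25 0 -0 0.001 0.75; 2.25 0 -0 0.001 0.75
end [531.8 413.5  95. ] 90.8 14
```

View pics/s20z.png

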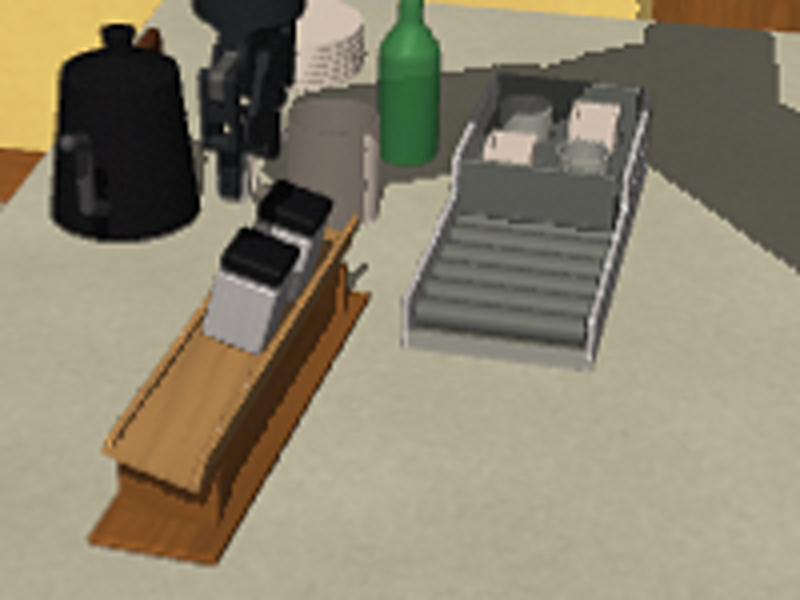

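{"method": "servo_tool", "body": {"commands": "0.33 2.91 -1.32 -0.008 0.75; 0.34 2.92 -1.29 -0.008 0.75; 0.33 2.93 -1.27 -0.008 0.75; 0.34 2.94 -1.25 -0.008 0.75; 0.33 2.96 -1.22 -0.008 0.75; 0.33 2.96 -1.2 -0.008 0.75; 0.34 2.97 -1.18 -0.008 0.75; 0.33 2.98 -1.15 -0.008 0.75", "grip_force": 30}}

```text
time: 48.75
ee_pos: [0.573, 0.2943, 0.1506]
tool_rot: [[-0.002, 0.015, 1.0], [-0.001, 1.0, -0.015], [-1.0, -0.001, -0.002]]
ft_force: [-0.1, 0.1, -0.0]
opening: 0.751
```

{"method": "servo_tool", "body": {"commands": "0.34 2.99 -1.13 -0.008 0.75; 0.33 2.99 -1.1 -0.008 0.75; 0.33 3.01 -1.08 -0.008 0.75; 0.34 3.01 -1.06 -0.008 0.75; 2.25 0 0 0 0.75; 2.25 0 0 0 0.75; 0 0 0 0 0.75; 0 0 0 0 0.75"}}

```text
time: 49.42
ee_pos: [0.53, 0.4125, 0.0919]
tool_rot: [[-0.003, -0.016, 1.0], [-0.002, 1.0, 0.016], [-1.0, -0.002, -0.003]]
ft_force: [0.1, 0.1, 0.5]
opening: 0.75
```

```bash
python3 look.py 21 tin_a tray;  python3 plan.py .75 531.8 413.8 24 90.8 2.5
```

```text
top tin_a 0.87 [264. 157.] 46 rect [676.   53.7] [55. 51.] 86.1 circ [675.8  54.3] 32
top tin_a 0.7 [109. 225.] 162 rect [520.  413.2] [18. 48.] 1.0 circ [521.4 413.4] 24
top tin_a 0.67 [250. 160.] 2434 rect [671.7  51.3] [358.  71.] 85.3 circ [677.3  50.9] 180
top tray 0.68 [423. 244.] 2482 rect [ 491.3 -322.9] [189. 131.] 87.5 circ [ 489.4 -323.2] 113
side tin_a 0.88 [250. 322.] 222 rect [530.8 414.2] [45. 48.] 0.3 circ [530.4 416. ] 29
side tin_a 0.62 [227. 213.] 23 rect [679.   72.3] [11. 28.] 70.1 circ [678.4  70.6] 14
side tray 0.87 [308. 184.] 292 rect [ 489.1 -324.2] [201. 130.] 88.3 circ [ 488.4 -321.3] 114
[532.  413.6  94.7] 49.72
now [532.  413.6  94.7] 90.9 t 49.7 op 0.748
2.36 0.01 -0.01 0.001 0.75; 2.36 0.01 -0 0.001 0.75; 2.35 0 -0.01 0.001 0.75
end [531.8 413.8  24. ] 90.7 3
```

View pics/top21.png

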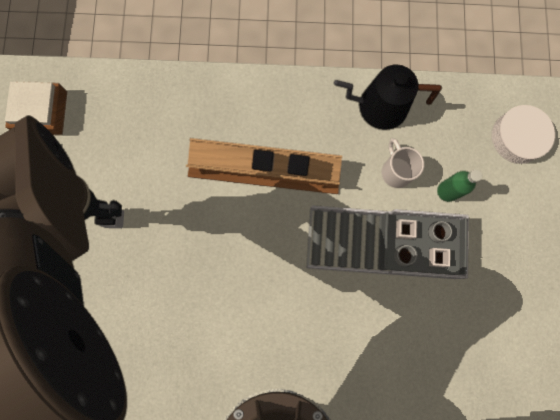

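{"method": "servo_tool", "body": {"commands": "2.36 0 0 0 0.75; 2.36 0 0 0 0.75; 2.35 0 0 0 0.75; 0 0 0 0 0.75; 0 0 0 0 0.4; 0 0 0 0 0.4; 0 0 0 0 0.4; 0 0 0 0 0.4"}}

```text
time: 50.38
ee_pos: [0.532, 0.414, 0.0243]
tool_rot: [[0.002, -0.016, 1.0], [0.001, 1.0, 0.016], [-1.0, 0.001, 0.002]]
ft_force: [0.3, -0.4, -3.0]
opening: 0.536
```

{"method": "servo_tool", "body": {"commands": "0 0 0 0 0.4; 0 0 0 0 0.4; 0 0 0 0 0.4"}}

```text
time: 50.63
ee_pos: [0.5318, 0.4138, 0.0239]
tool_rot: [[0.001, -0.016, 1.0], [0.001, 1.0, 0.016], [-1.0, 0.001, 0.001]]
ft_force: [-1.8, -1.9, 8.0]
opening: 0.534
```

```bash
python3 led.py -1 80; python3 plan.py .4 531.9 413.8 75 90.7 2.5 / .4 531.9 413.8 140 90.7 3 / .4 678.8 131.7 140 85.2 3.2 / .4 678.8 131.7 126 85.2 2
python3 - <<'E'
from h import *
c=imaging.camera("top"); P=cloud(c)*1000
a=np.radians(-2.5); ey=np.array([-np.sin(a),np.cos(a)]); ex=np.array([np.cos(a),np.sin(a)])
d=P[...,:2]-np.array([495,-243]); X=d@ex; Y=d@ey; Z=P[...,2]
m=(abs(X)<60)&(abs(Y)<220)&(Z>70)&(Z<95)
h,e=np.histogram(Y[m],bins=np.arange(-200,200,4))
print([(int(b),int(n)) for b,n in zip(e,h) if n])
E
```

```text
[678.8 131.7]
now [531.8 413.8  23.9] 90.9 t 50.6 op 0.534
-1.7 -0 0 0.001 0.4; -1.71 -0 0.01 0.001 0.4; -1.7 -0 0 0.001 0.4; -2.17 -0 0 0 0.4; -2.16 -0 0 0 0.4; -2.17 -0 0 0 0.4; 0 -2.84 1.43 0.01 0.4; 0 -2.83 1.46 0.01 0.4
0 -2.81 1.49 0.01 0.4; 0 -2.79 1.52 0.01 0.4; 0 -2.78 1.54 0.01 0.4; 0 -2.77 1.57 0.01 0.4; 0 -2.75 1.6 0.01 0.4; 0 -2.73 1.63 0.01 0.4; 0 -2.72 1.65 0.01 0.4; 0 -2.7 1.68 0.01 0.4
1.4 0 0 -0.003 0.4
end [678.8 131.7 126. ] 85.2 17
[(-188, 2), (-184, 65), (-180, 24), (-176, 130), (-172, 86), (-144, 11), (-140, 48), (-136, 35), (-132, 14), (-128, 14), (-124, 13), (-120, 17), (-116, 14), (-112, 14), (-108, 19), (-104, 54), (-100, 32), (-64, 6), (-60, 41), (-56, 44), (-52, 15), (-48, 13), (-44, 14), (-40, 12), (-36, 17), (-32, 15), (-28, 16), (-24, 43), (-20, 37), (4, 8), (8, 85), (12, 104)]
```

{"method": "servo_tool", "body": {"commands": "-1.7 0 0 0 0.4; -1.71 0 0 0 0.4; -1.7 0 0 0 0.4; -2.17 0 0 0 0.4; -2.16 0 0 0 0.4; -2.17 0 0 0 0.4; 0 -2.84 1.43 0.01 0.4; 0 -2.83 1.46 0.01 0.4"}}

```text
time: 51.35
ee_pos: [0.5613, 0.3583, 0.141]
tool_rot: [[0.003, 0.001, 1.0], [0.002, 1.0, -0.001], [-1.0, 0.002, 0.003]]
ft_force: [0.3, -1.0, -4.2]
opening: 0.535
```

{"method": "servo_tool", "body": {"commands": "0 -2.81 1.49 0.01 0.4; 0 -2.79 1.52 0.01 0.4; 0 -2.78 1.54 0.01 0.4; 0 -2.77 1.57 0.01 0.4; 0 -2.75 1.6 0.01 0.4; 0 -2.73 1.63 0.01 0.4; 0 -2.72 1.65 0.01 0.4; 0 -2.7 1.68 0.01 0.4"}}

```text
time: 52.02
ee_pos: [0.6795, 0.1303, 0.1392]
tool_rot: [[-0.0, 0.084, 0.996], [0.0, 0.996, -0.084], [-1.0, 0.0, -0.0]]
ft_force: [0.9, 0.1, -3.2]
opening: 0.538
```

{"method": "servo_tool", "body": {"commands": "1.4 0 0 0 0.4; 0 0 0 0 0.4; 0 0 0 0 0.4; 0 0 0 0 0.4"}}

```text
time: 52.35
ee_pos: [0.6787, 0.1324, 0.1253]
tool_rot: [[-0.0, 0.083, 0.997], [0.0, 0.997, -0.083], [-1.0, 0.0, -0.0]]
ft_force: [-0.7, -0.4, -2.6]
opening: 0.54
```

```bash
python3 -c "
from h import *
c=imaging.camera('side')
i=c['frame'][130:290,170:370]; cv2.imwrite('pics/s22z.png',cv2.resize(i,None,fx=4,fy=4))";python3 plan.py .4 678.8 131.7 98 85.2 1
```

```text
now [678.9 132.7 125.6] 85.3 t 52.4 op 0.535
0.92 -0.03 0 0 0.4; 0.92 -0.04 0 0 0.4; 0.92 -0.03 0 0 0.4
end [678.8 131.7  98. ] 85.3 3
```

View pics/s22z.png

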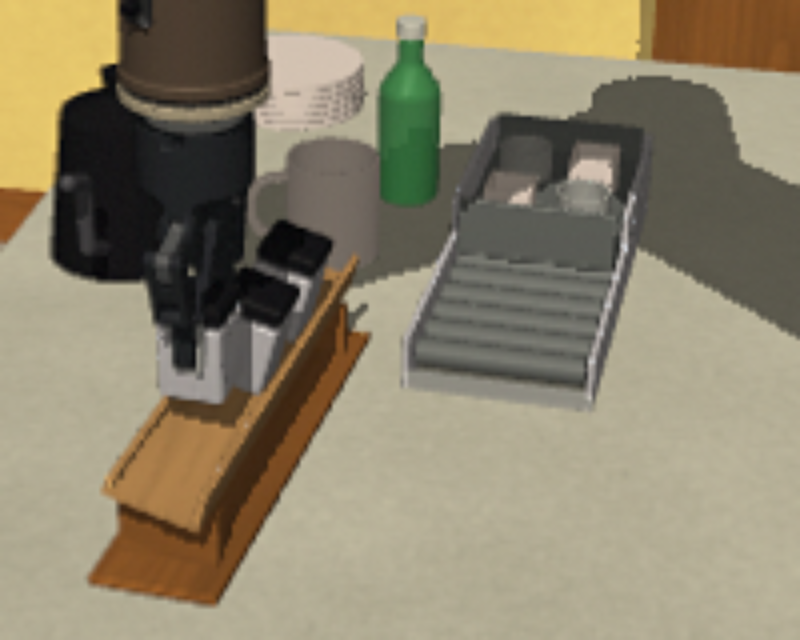

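{"method": "servo_tool", "body": {"commands": "0.92 0 0 0 0.4; 0.9 0 0 0 0.4; 0.85 0 0 0 0.4; 0.1 0 0 0 0.4; 0.1 0 0 0 0.4; 0 0 0 0 0.4; 0 0 0 0 0.4", "grip_force": 22}}

```text
time: 52.98
ee_pos: [0.6781, 0.1323, 0.0962]
tool_rot: [[-0.002, 0.083, 0.997], [0.0, 0.997, -0.083], [-1.0, -0.0, -0.002]]
ft_force: [-7.8, 2.0, 10.8]
opening: 0.537
```

{"method": "servo_tool", "body": {"commands": "0.09 0 -0.14 0 0.4; 0.09 0 -0.14 0 0.4; 0.09 0 -0.14 0 0.4; 0.09 0 -0.14 0 0.4; 0 0 0 0 0.4"}}

```text
time: 53.4
ee_pos: [0.6741, 0.1327, 0.0932]
tool_rot: [[0.002, 0.083, 0.997], [0.0, 0.997, -0.083], [-1.0, 0.0, 0.002]]
ft_force: [-0.8, 0.5, 12.8]
opening: 0.534
```

{"method": "servo_tool", "body": {"commands": "0.09 0 -0.14 0 0.4; 0.09 0 -0.14 0 0.4; 0.09 0 -0.14 0 0.4; 0.07 0 -0.14 0 0.4; 0 0 0 0 0.4; 0 0 0 0 0.4"}}

```text
time: 53.9
ee_pos: [0.669, 0.1332, 0.0897]
tool_rot: [[0.002, 0.083, 0.997], [0.0, 0.997, -0.083], [-1.0, 0.001, 0.002]]
ft_force: [2.2, -0.2, 7.9]
opening: 0.537
```

Release, retreat upward and out to the left for a clear view.

{"method": "servo_tool", "body": {"commands": "0 0 0 0 0.6; 0 0 0 0 0.66; 0 0 0 0 0.66; 0 0 0 0 0.66; -1 0 0 0 0.66; -2 0 0 0 0.66; -3 0 0 0 0.7; -3 0 0 0 0.75"}}

```text
time: 54.57
ee_pos: [0.6672, 0.1326, 0.1802]
tool_rot: [[-0.002, 0.084, 0.996], [-0.0, 0.996, -0.084], [-1.0, -0.001, -0.002]]
ft_force: [0.3, -0.1, 0.2]
opening: 0.751
```

{"method": "servo_tool", "body": {"commands": "-1 3 -2 0 0.75; -1 3 -2 0 0.75; 0 3 -2 0 0.75; 0 3 -2 0 0.75; 0 3 -1.5 0 0.75; 0 3 0 0 0.75; 0 3 0 0 0.75; 0 3 0 0 0.75"}}

```text
time: 55.23
ee_pos: [0.5929, 0.3814, 0.2003]
tool_rot: [[0.0, 0.083, 0.997], [0.0, 0.997, -0.083], [-1.0, 0.0, 0.0]]
ft_force: [1.2, 0.3, -0.7]
opening: 0.748
```

```bash
python3 tins.py 23; python3 look.py 24 round_a square_a tray tin_a; python3 -c "
import cv2
i=cv2.imread('pics/top24.png')[130:290,180:480]; cv2.imwrite('pics/t24z.png',cv2.resize(i,None,fx=2.66,fy=2.66,interpolation=cv2.INTER_CUBIC))"
```

```text
top 0.72 lid ctr [-0.3 81.2] [45.9 46.2] 0.2 z med 71.6 slopes deg [-0.   1.1]
top 0.56 lid ctr [ 0.  -0.4] [44.7 45. ] 88.8 z med 71.6 slopes deg [-0.7  1.6]
top 0.56 lid ctr [ -0.2 -79.7] [41.8 42.9] 89.5 z med 72.0 slopes deg [-0.2 -0.5]
top round_a 0.8 [406. 256.] 127 rect [ 459.9 -285.2] [32. 43.] 80.6 circ [ 460.4 -282.3] 22
top round_a 0.62 [438. 229.] 116 rect [ 522.2 -370. ] [30. 31.] 69.0 circ [ 523.  -370.3] 18
top square_a 0.77 [403. 227.] 104 rect [ 521.4 -289.2] [22. 35.] 89.4 circ [ 521.1 -289.1] 20
top square_a 0.68 [439. 258.] 96 rect [ 457.6 -368. ] [36. 20.] 1.2 circ [ 457.7 -367.2] 19
top tray 0.63 [421. 244.] 2589 rect [ 491.3 -324.3] [192. 131.] 87.5 circ [ 488.3 -324.8] 114
top tray 0.35 [457. 184.] 64 rect [ 620.8 -394. ] [53. 21.] 35.8 circ [ 626.9 -402.4] 26
side square_a 0.6 [308. 187.] 122 rect [ 457.9 -275.4] [196. 107.] 49.9 circ [ 490.4 -303.1] 98
side tray 0.62 [310. 182.] 355 rect [ 487.6 -324.6] [210. 136.] 85.7 circ [ 486.2 -327.8] 120
[593.4 379.5 199.4] 55.93
```

View pics/s23z.png

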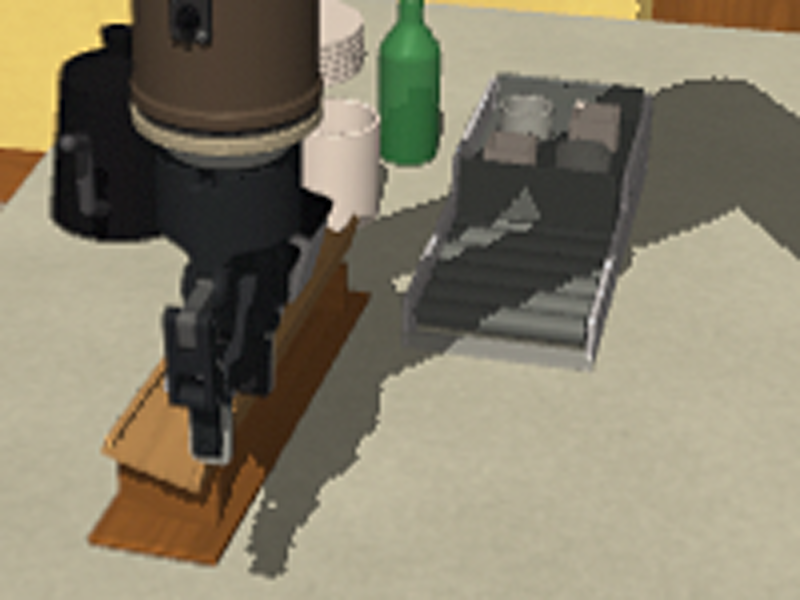

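View pics/t24z.png

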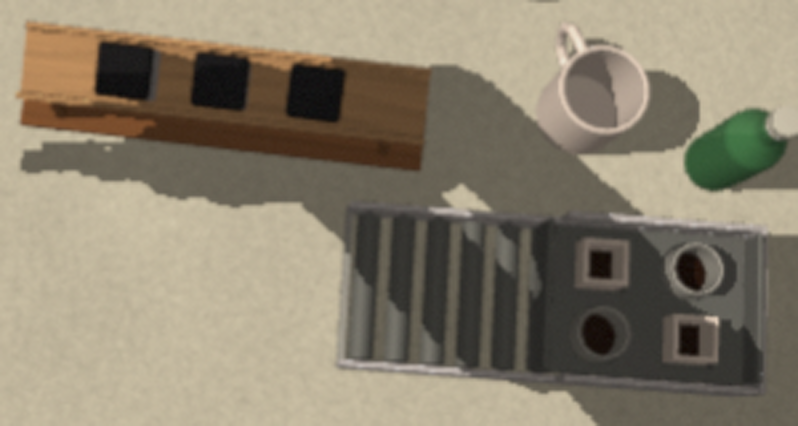

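Run:
```python
from h import *
c=imaging.camera("top"); P=cloud(c)*1000
a=np.radians(-2.55); ey=np.array([-np.sin(a),np.cos(a)]); ex=np.array([np.cos(a),np.sin(a)])
d=P[...,:2]-np.array([495,-243]); X=d@ex; Y=d@ey; Z=P[...,2]
# profile along Y for |X|<50, restricted near ends: median z per row of Y
for lo,hi in((-196,-160),(-2,24)):
    for y in range(lo,hi,2):
        m=(abs(X)<55)&(Y>=y)&(Y<y+2)
        if m.sum(): print(y,m.sum(),np.round(np.percentile(Z[m],[10,50,90]),1))
m=(abs(X)<100)&(abs(Y)<230)&(Z>30)&(Z<95)&(abs(X)>69)
print("track ends",np.percentile(Y[m],[0.3,1,99,99.7]))
i=c["frame"][195:285,385:480]; cv2.imwrite("pics/t25z.png",cv2.resize(i,None,fx=8,fy=6.6,interpolation=cv2.INTER_CUBIC))
for q,(x,y) in dict(ra=(462,-286),rb=(520.5,-369),sa=(524,-289),sb=(458.6,-366.5)).items():
    m=(np.hypot(P[...,0]-x,P[...,1]-y)<30)&(Z>66); print(q,m.sum(),np.round(np.percentile(Z[m],[50,75,95]),1))
```

```text
-186 5 [71.6 73.2 73.5]
-184 28 [71.1 74.4 76.7]
-182 32 [74.3 75.9 78.2]
-180 2 [77.6 77.8 77.9]
-178 12 [80.1 81.3 82.7]
-176 45 [80.  84.2 86. ]
-174 135 [55.9 71.9 84.2]
-172 181 [54.1 67.7 82. ]
-170 44 [51.4 54.1 56.6]
-168 45 [51.9 53.2 55.9]
-166 30 [50.5 53.3 56.6]
-164 48 [51.  53.7 56.7]
-162 37 [50.3 53.1 56.2]
-2 34 [51.1 53.5 55. ]
0 13 [52.4 54.5 57.4]
6 8 [80.  81.  82.1]
8 46 [-1.6 82.9 85.7]
10 87 [-0.9 80.  85. ]
12 292 [ 1.3 52.4 81.3]
14 96 [-1.  27.6 74.8]
16 44 [-4.  -0.8  1.9]
18 18 [-2.2  0.1  2.1]
20 2 [3.4 4.3 5.1]
track ends [-182.77918126 -181.09288588  178.04937314  180.49873448]
ra 136 [78.1 80.  82.9]
rb 150 [77.9 79.7 82.1]
sa 166 [78.4 79.9 82. ]
sb 178 [78.1 80.1 82.3]
```

View pics/t25z.png

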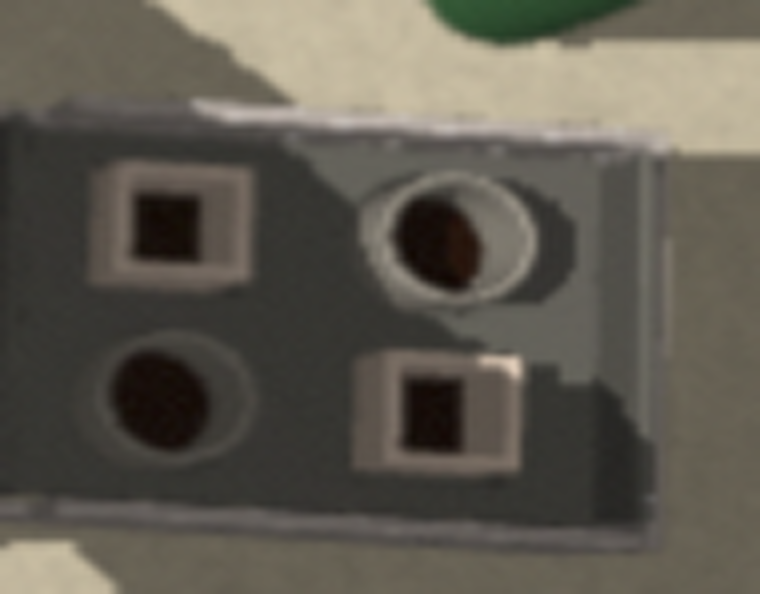

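```bash
python3 plan.py 0 520 100 190 87.5 3.4 / 0 498.5 -165 170 87.5 3.4 / 0 498.5 -165 50 87.5 2.5
```

```text
now [593.4 379.6 199.3] 85.2 t 56.0 op 0.752
0.1 -3.16 -0.55 -0.004 0; 0.11 -3.17 -0.57 -0.004 0; 0.1 -3.16 -0.57 -0.004 0; 0.11 -3.15 -0.59 -0.004 0; 0.1 -3.16 -0.6 -0.004 0; 0.1 -3.15 -0.62 -0.004 0; 0.11 -3.15 -0.62 -0.004 0; 0.1 -3.15 -0.64 -0.004 0
0.1 -3.14 -0.66 -0.004 0; 0.25 -3.32 -0.11 -0.001 0; 0.25 -3.32 -0.11 -0.001 0; 0.25 -3.32 -0.12 -0.001 0; 0.25 -3.33 -0.12 -0.001 0; 0.25 -3.32 -0.12 -0.001 0; 0.25 -3.32 -0.12 -0.001 0; 0.25 -3.32 -0.13 -0.001 0
0.25 -3.32 -0.13 -0.001 0; 2.4 -0 -0 0.001 0; 2.4 -0 -0 0.001 0; 2.4 -0 -0 0.001 0; 2.4 -0 -0 0.001 0; 2.4 -0 -0 0.001 0
end [ 498.5 -165.    50. ] 87.4 22
```

{"method": "servo_tool", "body": {"commands": "0.1 -3.16 -0.55 -0.004 0; 0.11 -3.17 -0.57 -0.004 0; 0.1 -3.16 -0.57 -0.004 0; 0.11 -3.15 -0.59 -0.004 0; 0.1 -3.16 -0.6 -0.004 0; 0.1 -3.15 -0.62 -0.004 0; 0.11 -3.15 -0.62 -0.004 0; 0.1 -3.15 -0.64 -0.004 0"}}

```text
time: 56.65
ee_pos: [0.5276, 0.13, 0.1911]
tool_rot: [[0.0, 0.051, 0.999], [0.0, 0.999, -0.051], [-1.0, 0.0, 0.0]]
ft_force: [1.0, 0.8, -0.0]
opening: 0.003
```

{"method": "servo_tool", "body": {"commands": "0.1 -3.14 -0.66 -0.004 0; 0.25 -3.32 -0.11 0 0; 0.25 -3.32 -0.11 0 0; 0.25 -3.32 -0.12 0 0; 0.25 -3.33 -0.12 0 0; 0.25 -3.32 -0.12 0 0; 0.25 -3.32 -0.12 0 0; 0.25 -3.32 -0.13 0 0"}}

```text
time: 57.32
ee_pos: [0.5003, -0.1332, 0.1726]
tool_rot: [[0.0, 0.048, 0.999], [-0.0, 0.999, -0.048], [-1.0, -0.0, 0.0]]
ft_force: [0.7, 0.4, 0.2]
opening: 0.001
```

{"method": "servo_tool", "body": {"commands": "0.25 -3.32 -0.13 0 0; 2.4 0 0 0 0; 2.4 0 0 0 0; 2.4 0 0 0 0; 2.4 0 0 0 0; 2.4 0 0 0 0; 0 0 0 0 0; 0 0 0 0 0"}}

```text
time: 57.98
ee_pos: [0.497, -0.1644, 0.0495]
tool_rot: [[-0.002, 0.048, 0.999], [0.001, 0.999, -0.048], [-1.0, 0.001, -0.002]]
ft_force: [0.0, -0.2, 1.4]
opening: -0.001
```

{"method": "servo_tool", "body": {"commands": "0 -1.2 0 0 0; 0 -1.2 0 0 0; 0 -1.2 0 0 0; 0 -0.9 0 0 0; 0 -0.4 0 0 0; 0 0 0 0 0; 0 0 0 0 0"}}

```text
time: 58.57
ee_pos: [0.4952, -0.2139, 0.0502]
tool_rot: [[0.0, 0.049, 0.999], [0.0, 0.999, -0.049], [-1.0, 0.0, 0.0]]
ft_force: [0.0, 0.1, 0.1]
opening: 0.003
```

{"method": "servo_tool", "body": {"commands": "0 -0.1 0 0 0; 0 -0.1 0 0 0; 0 -0.1 0 0 0; 0 0 0 0 0"}}

```text
time: 58.9
ee_pos: [0.4953, -0.2165, 0.05]
tool_rot: [[-0.0, 0.047, 0.999], [-0.0, 0.999, -0.047], [-1.0, -0.0, -0.0]]
ft_force: [0.4, 0.2, 0.1]
opening: 0.002
```

{"method": "servo_tool", "body": {"commands": "0 -0.1 0 0 0; 0 -0.1 0 0 0; 0 0 0 0 0"}}

```text
time: 59.15
ee_pos: [0.4951, -0.2173, 0.0499]
tool_rot: [[-0.0, 0.048, 0.999], [0.001, 0.999, -0.048], [-1.0, 0.001, -0.001]]
ft_force: [5.1, 15.2, 2.9]
opening: 0.003
```

{"method": "servo_tool", "body": {"commands": "0 0.2 0 0 0; 0 0.4 0 0 0; 0 1.5 0 0 0; 0 2 0 0 0; 0 2 0 0 0; -3 1 0 0 0; -3 0 0 0 0; -3 0 0 0 0"}}

```text
time: 59.82
ee_pos: [0.4979, -0.1466, 0.1407]
tool_rot: [[-0.002, 0.046, 0.999], [0.0, 0.999, -0.046], [-1.0, 0.0, -0.002]]
ft_force: [0.6, -0.8, -0.9]
opening: 0.003
```

{"method": "servo_tool", "body": {"commands": "-3 0 -1 0 0; -2 0 -1 0 0; 0 0 0 0 0; 0 0 0 0 0"}}

```text
time: 60.15
ee_pos: [0.4789, -0.1468, 0.1911]
tool_rot: [[0.002, 0.048, 0.999], [-0.001, 0.999, -0.048], [-1.0, -0.001, 0.002]]
ft_force: [-0.2, 0.2, 0.3]
opening: -0.003
```

```bash
python3 tins.py 26
```

```text
top 0.94 lid ctr [-0.2 80.8] [46.1 45.9] 89.5 z med 71.5 slopes deg [-0.4  1.1]
top 0.88 lid ctr [0.2 0.3] [45.8 45.2] 89.7 z med 71.5 slopes deg [0.  0.7]
top 0.62 lid ctr [ -0.1 -79.9] [46. 46.] 89.5 z med 71.6 slopes deg [-0.3  0.2]
side 0.83 lid ctr [ -0.9 -59.2] [89.2 44.6] 88.6 z med 70.8 slopes deg [-0.2 -3.5]
side 0.79 lid ctr [-0.3 82.8] [47.6 45.5] 88.2 z med 71.1 slopes deg [ 1.4 -4. ]
side 0.63 lid ctr [ 0.6 18. ] [84.4 47. ] 87.0 z med 71.0 slopes deg [ 1.2 -2.4]
```

View pics/side26.png

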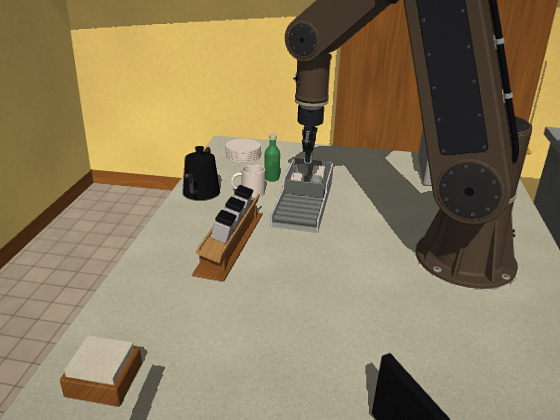

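The picture shows three tins on the ledge at about (225–245, 195–230), the tray in the bay at about (307, 180), and the gripper clear of everything. Handing in.

```bash
python3 -c "
from cell import order
print(order.finish_job())"
```

```text
the job is handed in; nothing more can be done
None
```

I cleared the bar and handed the job in at about 60 s of the 208 s. All four cups went into nests of their own shape, and then the tray went home against the end stop. The three tins present went onto the ledge after that.

- **Cups:** All four rims measure about 80 mm above the counter, which is right for cups fully down. One square cup was knocked about 26 mm aside during the run, so I measured it again before picking it up.
- **Tray:** The first push ended hard against the stop, with the wrist force reaching about 64 N (limit 120 N). A light second push at the end met firm resistance at the same place to within 0.5 mm. The top view shows no gap at the stop, but it can't resolve less than about 2 mm.
- **Tins:** From the top camera, the lids sit 71.5–71.6 mm above the tread, within about 1° of parallel to it. They are centred at -80, 0 and +81 mm along the ledge.
- **Disagreements:** The side camera shows 2–4° of lid tilt along the ledge and lumps neighbouring tins together. I put that down to its oblique view and trusted the top camera. The two cameras also differed by 2–4 mm in position. I corrected for this by squeezing a cup to a known position and measuring it again.

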